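Press a ring onto an air-sampling filter cassette and hold the press shut

ROBOT

A 6-joint arm with a two-finger parallel gripper is mounted at the origin on a cart in front of the work surface, level with it; the furniture and walls round the work are solid. World frame = base frame: x ahead of the robot, y to its left, z up, the work surface at z = 0. Lengths are in mm, angles in rad, forces in N, time in s.
With the tool pointing down it reaches from about 300 to 850 mm from the base axis. Payload 4.2 kg.
Tool frame: the origin (TCP) lies where the fingers leave the gripper's body, on its centre line; the fingertips stand 78 mm ahead of it and the grasp point (between the pads) lies 60 mm ahead of it; z points along the fingers, y is the line along which they close (so a half turn about z gives the same grasp; the last joint's range is limited). The gripper opens to 91 mm and grips with 3 to 60 N. Pads are 32 mm wide; open, the fingers measure 118 mm over their backs; the gripper's body (76 mm by 178 mm) begins 60 mm behind the grasp point.
Start: joints at [1.105, 0.32, 1.565, -0, 1.257, -0.02], TCP at [247.93, 518.812, 292.276] pointing down, gripper open.
Joint ranges: [-3.11, 3.11], [-0.84, 2.01], [0.21, 2.61], [-1.34, 4.49], [0.05, 2.63], [-2.56, 2.56]. Speed limits (rad/s): [2.57, 2.57, 3.14, 3.14, 3.14, 3.14].

INTERFACE

Orientations are given as a rotation vector (axis times angle).
In Python, from bench import ctrl, read_camera gives the robot as it stands.
- The arm moves only by the tool servo_tool, never from a script. Its argument "series" is a list of rows, each a list of 3 entries, a list of its own where there are three numbers: the opening, from 0 (shut) to 1 (fully open), then the shift along the tool's x, y, z in m, then the turn, a rotation vector about the tool's x, y, z in units of 6 degrees (1.0 is 6 degrees). In form: [[jaw, [x, y, z], [rx, ry, rz]], ...]. A call has exactly 5 rows; each row is the pose to reach, as a shift and turn from the pose commanded when the call began, along the tool's axes at that moment; what a row does not reach only later rows make up. A row lasts 1/10 s, in which the tool goes at most 50 mm and 8.59 degrees, less where a joint would pass 70% of its speed; a pose out of reach is approached as far as the arm can. A call with a gripper value outside its range is refused whole. The fingers move at their own pace and stop on an object; "grip_force" is the grip in N (left out, the last holds). Time passes only in rows, so rows that repeat a pose let the fingers close, or fill a call up. It gives the time, the measured TCP pose, the force, the opening and the grip force at its end, in the units of the state.
- ctrl.get_state(): the state, without advancing time (a new reading comes with each control period).
- read_camera(name): name is "side" or "top"; returns a dict with "image" (400x640x3 uint8, blue, green, red), "fx", "fy", "cx", "cy" (pixels), "R" (3x3) and "t" (3): a world point X has camera coordinates R X + t. Camera axes: x right, y down, z forward; pixel columns grow to the right and rows downward; lengths in mm; the calibration is good to about 2 mm. A picture is of the moment at which its call begins. There is no depth.
- ctrl.finish_job(): hands the job in; it is judged then, once.
The state is a dict: "time_s": time; "joint_positions": joint angles; "joint_vel": joint speeds; "joint_efforts": joint torques, N m; "position": TCP position; "orientation": TCP orientation; "wrist_force": force on the tool from outside, world axes, zero at the start; "ft_torque": the same for the moment, N m; "gripper_width": finger opening in mm; "finger_force": force on a finger pad.
Only numpy, scipy, OpenCV 4.12 (cv2) and the standard library are available. Lean on these libraries where they do the work, as an engineer would, in place of code of your own. Each camera call takes 0.05 s, during which the arm holds its last target. There are 200 camera calls.

TASK

A filter cassette is being closed in the small hand press, whose arm is still locked up by its safety catch. Lift the loose white ring off its storage post and set it level over the black cassette base in the press and let go; only then flip the red safety catch by pushing its thumb tab fully down, pull the press arm by its black handle all the way down to its stop so that the pad presses the ring home, and finish while still holding the arm down, because it springs back up. Leave the specimen cup, the closed cassette, the timer and the forceps where they are.

Things in the scene. Friction and masses are not known exactly. Their poses are not given: they have to be found in the camera images.
- press: white hand press screwed to the worktop, bed 230 x 170 mm, top face of the bed 18 mm above the worktop. Origin: under the centre of the bed, at worktop height. Its x axis points from its handle side (nearest the robot) to its hinge, y to the left, z up. The raised arm stands 120 mm behind the nest's axis, leaning back
- nest (a point): point on the axis of the black cassette base, on the flange where the ring must sit: 44 mm above the worktop, 60 mm in front (press -x) of the press's origin. The base is fixed in the press on an aluminium pedestal: flange 44 mm across and 8 mm high on a 43 mm wide column, 18 mm high above the bed (its lowest 8 mm widens to 62 mm); above the flange a spigot 35 mm wide, 8 mm high, tapering to 30 mm at its top, with a white filter on it. Axes as the press's
- ring: loose white plastic ring, 44 mm outside, 38 mm bore, 20 mm high, about 30 g, the same both ways up. It hangs over the storage post with up to 3.5 mm of play to each side. Origin: on its axis, at its underside; z up along the axis
- stand: fixed dark steel storage post: foot 76 mm across and up to 14 mm high, column 43 mm across whose shoulder, 30 mm above the worktop, carries the ring; above it the post, 31 mm across, round-topped, its tip 72 mm above the worktop. Origin: centre of the foot's underside; z up
- tab (a point): centre of the upper face of the red thumb tab of the safety catch (28 x 24 mm), at the right (-y) side of the press, about 43 mm out from the catch's shaft. Catch on: 103 mm above the worktop, the tab rising outward by 25 degrees. Catch off: about 58 mm above the worktop. It is pushed straight down from above with 2 to 3 N and stays where it is left
- catch (a joint): rotation of the safety catch about its shaft, which lies 80 mm above the worktop along the press's x axis, 70 mm to the right of the press's middle. 0 = on (its hook stands in front of a lug of the arm and stops it), 0.95 rad = fully flipped off (end stop); the arm passes from about 0.45 rad on
- hinge (a point): centre of the arm's hinge, 80 mm above the worktop, 60 mm behind (press +x) the press's origin; the hinge axis is the press's y axis
- handle (a point): centre of the black handle of the press arm, a short round bar 26 mm in diameter and 38 mm long that lies crosswise (along the press's y axis, with flat ends) at the end of the arm, 200 mm from the hinge. Arm up: about 277 mm above the worktop, above and a little behind the hinge. Arm down: 80 mm above the worktop, 200 mm in front (press -x) of the hinge. The rod under it is 11 mm thick, the arm 30 mm wide
- lever (a joint): rotation of the press arm about its hinge: 0 = raised (leaning 10 degrees back from upright), 1.745 rad = fully down, level, at its stop. A spring lifts it; with the ring pressed it takes about 10 to 14 N at the handle to hold it down
- pad: round pad 48 mm across, on a spring under the press arm, 120 mm from the hinge. It reaches the top of a seated ring about 0.04 rad before the arm's stop and presses it with about 14 N when the arm is at its stop. Origin: centre of the pad's face
- cup_a: bystander: specimen cup with a yellow lid, 52 mm across, 62 mm high; origin at the centre of its underside. The storage post and this cup change places from run to run
- done_cassette: bystander: a cassette closed earlier, black and white with a red plug, 44 mm across, 44 mm high; origin at the centre of its underside
- timer: bystander: count-down timer, 70 x 66 x 19 mm; origin at the centre of its underside
- forceps: bystander: steel forceps, 131 mm long, 9 mm high, lying flat; origin at its underside

How it is judged:
By the outcome, as a careful person would: the job done as asked, in the order asked, and still so for the second after the job is handed in, while the arm keeps its last pose, push and grip.
It also fails if it takes over 70 s, if anything falls off the work surface, if the arm or the gripper's body presses on something with over 40 N, if the wrist force passes 120 N, or if a joint passes its speed limit or range.

## Working session

There is one attempt and no reset: what is moved stays moved. The work goes in short steps, Python scripts to look and compute and a tool call to move; the robot and the scene stay as the last step left them, time stands still between calls to the robot, and variables do not carry over. Pictures are saved under pics/ and viewed, at most 10 in all, crops included, and the job is handed in when it is done.

Besides the shell and the picture viewer there is one more tool, called after "Request:" as name([rows], argument=value, ...), one row to a line, values as JSON. servo_tool: Moves the arm, as the interface text tells. Its arguments: {"type":"object","properties":{"series":{"type":"array"},"grip_force":{"type":"number"}},"required":["series"]}

```bash
mkdir -p pics; ls
python3 - <<'E'
from bench import ctrl, read_camera
import cv2, numpy as np
s=ctrl.get_state(); print(s)
for n in("top","side"):
    c=read_camera(n); cv2.imwrite(f"pics/{n}0.png",c["image"]); np.savez(f"pics/{n}0.npz",**c)
    print(n,c["fx"],c["fy"],c["cx"],c["cy"],np.round(c["R"],4).tolist(),np.round(c["t"],1), -np.array(c["R"]).T@c["t"])
E
```

```text
pics
{'time_s': 0.0, 'joint_positions': array([ 1.10500703e+00,  3.20316320e-01,  1.56570131e+00,  1.82322086e-06,
        1.25737801e+00, -2.00150571e-02]), 'joint_vel': array([ 0.00120874, -0.00135746, -0.00029414, -0.00155302,  0.00124241,
        0.00192987]), 'joint_efforts': array([ 7.74840373e-04, -4.12462807e+01, -2.31967646e+01,  7.26640876e-02,
        4.57542110e-02, -1.58470480e-04]), 'position': array([247.75557463, 518.47554127, 291.39747764]), 'orientation': array([-6.94341622e-01, -3.06345417e+00,  2.74793966e-03]), 'wrist_force': array([-0.3630651 ,  0.11394346, -0.44538972]), 'ft_torque': array([-0.00833028, -0.03975354,  0.06624797]), 'finger_force': 0.0, 'gripper_width': 91.48565515263634}
top 503.8617163536055 503.8617163536055 317.7542832367094 201.57264649523725 [[0.0076, -1.0, 0.0045], [-0.9934, -0.0081, -0.1147], [0.1147, -0.0036, -0.9934]] [  47.5  582.6 1542.1] [ 401.45833279   57.78067627 1598.54071001]
side 371.0890601650367 371.0890601650367 315.7973656316078 196.04983414618357 [[-0.9831, -0.1823, 0.0137], [-0.0921, 0.429, -0.8986], [0.1579, -0.8847, -0.4386]] [ 595.3  179.1 1368.9] [ 385.58793763 1242.74902203  753.19397347]
```

View pics/top0.png

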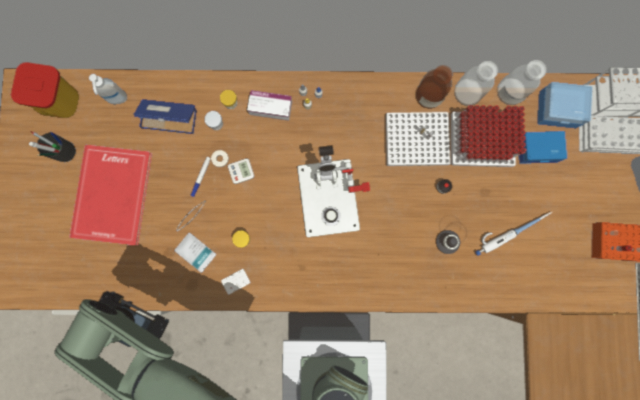

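View pics/side0.png

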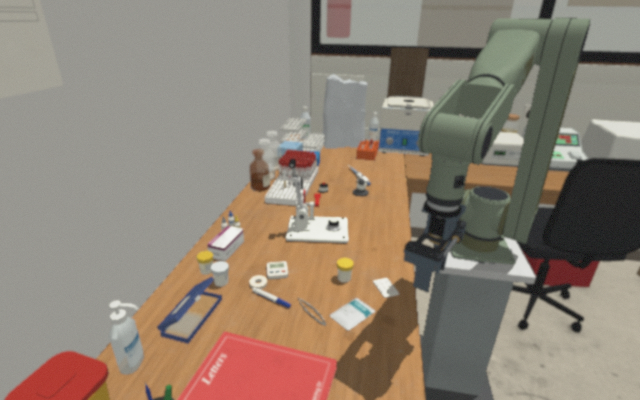

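The top view shows the press (bed about (330,198), nest (331,215), red tab (360,187)), the handle at (326,152), the storage post with the ring at about (450,241), the cup at (240,239) and the closed cassette at (444,186). I'll enlarge the important parts.

```bash
cat > h.py <<'E'
import numpy as np, cv2
from bench import ctrl, read_camera
def ray(c,u,v):
    R=np.array(c["R"]);t=np.array(c["t"]);o=-R.T@t
    d=R.T@np.array([(u-c["cx"])/c["fx"],(v-c["cy"])/c["fy"],1]); return o,d/np.linalg.norm(d)
def onz(c,u,v,z):
    o,d=ray(c,u,v); return o+d*(z-o[2])/d[2]
def two(c1,p1,c2,p2):
    o1,d1=ray(c1,*p1);o2,d2=ray(c2,*p2)
    s=np.linalg.lstsq(np.c_[d1,-d2],o2-o1,rcond=None)[0]
    a=o1+d1*s[0];b=o2+d2*s[1]; return (a+b)/2,np.linalg.norm(a-b)
def proj(c,X):
    p=np.array(c["R"])@np.array(X,float)+c["t"]; return np.array([c["fx"]*p[0]/p[2]+c["cx"],c["fy"]*p[1]/p[2]+c["cy"]])
def crop(im,x0,y0,w,h,k): return cv2.resize(im[y0:y0+h,x0:x0+w],None,fx=k,fy=k,interpolation=cv2.INTER_CUBIC)
E
python3 - <<'E'
from h import *
T=cv2.imread("pics/top0.png");S=cv2.imread("pics/side0.png")
a=crop(T,290,140,80,100,5);b=crop(T,420,220,60,50,5);c=crop(S,280,170,80,80,5)
d=crop(S,340,160,40,40,5)
o=np.zeros((600,800,3),np.uint8)
o[:500,:400]=a; o[:400,400:]=c; o[400:600,400:600]=d; o[400:600,600:800]=b[:200,50:250]
cv2.imwrite("pics/m0.png",o)
c=dict(np.load("pics/top0.npz"))
hsv=cv2.cvtColor(T,cv2.COLOR_BGR2HSV)
# bed: white blob
w=((hsv[...,1]<40)&(hsv[...,2]>170)).astype(np.uint8); w[:, :290]=0;w[:,372:]=0;w[:140]=0;w[245:]=0
n,l,st,ce=cv2.connectedComponentsWithStats(w); 
i=1+np.argmax(st[1:,4]); cn=cv2.findContours((l==i).astype(np.uint8),0,1)[0][0]
r=cv2.minAreaRect(cn); bp=cv2.boxPoints(r); print(st[i],r); 
for p in bp: print(p,onz(c,*p,18)[:2].round(1))
E
```

```text
[ 298  160   61   77 3006] ((327.9877624511719, 197.60687255859375), (71.69779968261719, 53.66899108886719), 82.50414276123047)
[296.70596 165.56502] [698.8 119.9]
[349.9163  158.56364] [722.9 -49.5]
[359.26956 229.64873] [496.3 -78.9]
[306.05923 236.6501 ] [473.1  87.8]
```

View pics/m0.png

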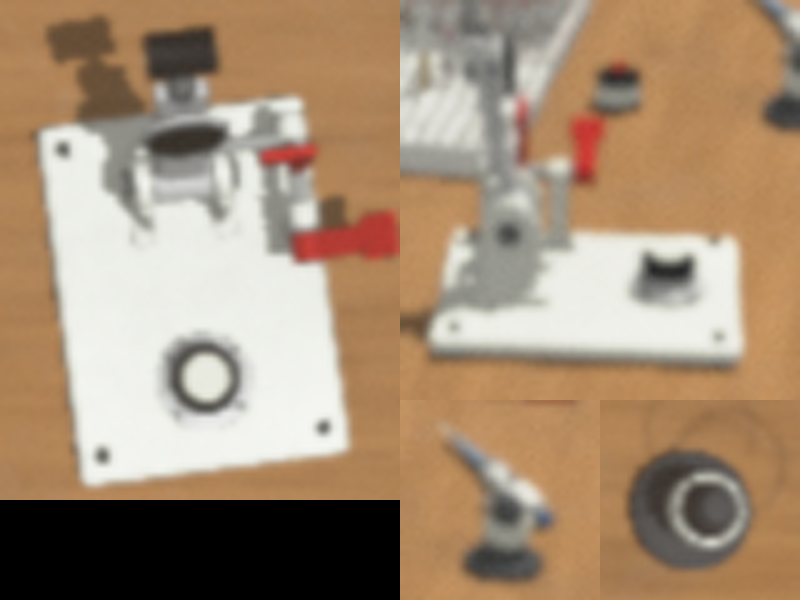

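The bed, the nest filter (crop (205,377)), the red tab (crop (378,235)), the handle (crop (181,52)) and the ring round the post (crop (708,509)) are all clear. Next I turn these into world points.

Run:
```python
from h import *
T=cv2.imread("pics/top0.png");c=dict(np.load("pics/top0.npz"));s=dict(np.load("pics/side0.npz"))
f=lambda x,y,x0=290,y0=140:(x0+(x+.5)/5-.5,y0+(y+.5)/5-.5)
C=[onz(c,*f(*p),18)[:2] for p in((38,127),(303,97),(348,450),(84,485))]
C=np.array(C);print("corners",C.round(1).tolist(),[np.linalg.norm(C[i]-C[(i+1)%4]).round(1) for i in range(4)])
o=C.mean(0);x=(C[0]+C[1]-C[2]-C[3]);y=C[0]-C[1]+C[3]-C[2]
yaw=(np.arctan2(x[1],x[0])+np.arctan2(-y[0],y[1]))/2
print("origin",o,"yaw",yaw,np.degrees([np.arctan2(x[1],x[0]),np.arctan2(-y[0],y[1])]))
X=np.array([np.cos(yaw),np.sin(yaw)]);Y=np.array([-X[1],X[0]])
g=cv2.cvtColor(T,cv2.COLOR_BGR2HSV)
def blob(m,x0,y0,x1,y1):
    k=np.zeros(m.shape,np.uint8);k[y0:y1,x0:x1]=m[y0:y1,x0:x1]
    n,l,st,ce=cv2.connectedComponentsWithStats(k);i=1+np.argmax(st[1:,4]);return l==i,ce[i],st[i]
w=(g[...,1]<60)&(g[...,2]>150)
m,ce,st=blob(w,322,205,341,224);print("filter",ce,st,onz(c,*ce,52)[:2],"from press",o-60*X)
m,ce,st=blob(w,440,230,462,252);cn=cv2.findContours(m.astype(np.uint8),0,1)[0][0]
(e)=cv2.minEnclosingCircle(cn);print("ring",ce,st,e,onz(c,*ce,50)[:2],onz(c,*e[0],50)[:2])
r=((g[...,0]<8)|(g[...,0]>172))&(g[...,1]>130)
m,ce,st=blob(r,345,178,380,200);v,u=np.nonzero(m&(np.arange(640)>=362));print("tab",st,u.mean(),v.mean(),u.max())
P=onz(c,u.mean(),v.mean(),103)[:2];print(P,"press frame",(P-o)@X,(P-o)@Y)
P=onz(c,*f(181,52),277)[:2];print("handle",P,"press frame",(P-o)@X,(P-o)@Y)
# stand foot
P=onz(c,*f(88,109,430,220),0)[:2];print("foot",P)
pp=f(712-600,110,430,220);print("tip",onz(c,*pp,72)[:2])
S=cv2.imread("pics/side0.png")
# side checks
for n,z,p in(("ring",50,(ce)),):pass
for n,q in(("nest",np.r_[o-60*X,52]),("handle",np.r_[P,277])):print(n,"side px",proj(s,q),(proj(s,q)-[279.5,169.5])*5)
```

```text
corners [[700.6, 118.4], [721.5, -50.4], [496.5, -78.7], [473.2, 86.8]] [np.float64(170.1), np.float64(226.8), np.float64(167.1), np.float64(229.6)]
origin [597.96488515  19.00976909] yaw 0.13141196521953835 [7.54388166 7.51482031]
filter [331.625      213.27083333] [322 205  19  19 192] [544.09767319   9.14793489] from press [538.48221316  11.14772526]
ring [451.17391304 246.65217391] [445 243  13   7  23] ((451.0, 244.5), 6.18475866317749) [ 444.48101887 -357.92421925] [ 451.05551461 -357.54002328]
tab [349 182  21  10 142] 365.45588235294116 186.7058823529412 369
[620.20229433 -90.37456964] press frame 7.712600846204019 -111.3550704520178
handle [692.94981108  32.54620677] press frame 95.93968765042393 0.9734638532778771
foot [ 462.35668551 -359.11857641]
tip [ 459.12307378 -354.8678365 ]
nest side px [332.66426849 218.92598407] [265.82134245 247.12992033]
handle side px [363.37478245 135.70030416] [ 419.37391227 -168.99847922]
```

```bash
cat >> h.py <<'E'
from scipy.spatial.transform import Rotation as Ro
def go(x,y,z,head,tilt=None):
    """delta to put the TCP at world (x,y,z), tool down, tool y heading (deg)"""
    s=ctrl.get_state();R=Ro.from_rotvec(s["orientation"]);h=np.radians(head)
    yt=np.array([np.cos(h),np.sin(h),0]);zt=np.array([0,0,-1.])
    Rt=Ro.from_matrix(np.c_[np.cross(yt,zt),yt,zt])
    if tilt is not None: Rt=Ro.from_rotvec(tilt)*Rt
    d=R.inv().apply(np.array([x,y,z])-s["position"])/1000; r=np.degrees((R.inv()*Rt).as_rotvec())/6
    print("t",round(s["time_s"],2),"pos",s["position"].round(1),"F",s["wrist_force"].round(1),"w",round(s["gripper_width"],1),"j",s["joint_positions"].round(2)); print("shift",d.round(4),"turn",r.round(2))
E
python3 - <<'E'
from h import *
c=dict(np.load("pics/top0.npz"))
f=lambda x,y,x0=290,y0=140:(x0+(x+.5)/5-.5,y0+(y+.5)/5-.5)
r=onz(c,*f(108,109,430,220),50);print("ring",r,"nest",onz(c,*f(205,377),52))
print(proj(c,[r[0]+22,r[1],50])-proj(c,r))
go(r[0],r[1],200,90)
E
```

```text
ring [ 460.54748311 -358.37039181   50.        ] nest [538.72429778  12.28210289  52.        ]
[-0.16289886 -7.17313379]
t 0.1 pos [247.8 518.5 291.5] F [-0.3 -0.3  1.1] w 91.5 j [ 1.11  0.32  1.57  0.    1.26 -0.02]
shift [-0.5701 -0.6993  0.0926] turn [-0.01 -0.   -4.26]
```

Request:
servo_tool([
  [1,[-0.032,-0.039,0.005],[0,0,-0.3]],
  [1,[-0.063,-0.077,0.01],[0,0,-0.6]],
  [1,[-0.095,-0.116,0.015],[0,0,-0.9]],
  [1,[-0.127,-0.155,0.02],[0,0,-1.2]],
  [1,[-0.158,-0.194,0.025],[0,0,-1.5]],
])

```text
time_s: 0.6
position: [306.4, 275.1, 266.9]
orientation: [0.448, 3.109, -0.001]
wrist_force: [1.3, -0.7, 0.5]
gripper_width: 91.5
finger_force: 0.0
```

```bash
python3 -c "
from h import *
go(460.5,-358.4,200,90)"
```

```text
t 0.6 pos [306.4 275.1 266.9] F [ 1.3 -0.7  0.5] w 91.5 j [ 0.7   0.08  1.94 -0.    1.12 -0.58]
shift [-0.3268 -0.5641  0.0672] turn [-0.    0.   -2.74]
```

Request:
servo_tool([
  [1,[-0.025,-0.043,0.005],[0,0,-0.2]],
  [1,[-0.05,-0.086,0.01],[0,0,-0.4]],
  [1,[-0.075,-0.13,0.015],[0,0,-0.6]],
  [1,[-0.1,-0.173,0.02],[0,0,-0.9]],
  [1,[-0.125,-0.216,0.025],[0,0,-1.2]],
])

```text
time_s: 1.1
position: [364.4, 33.3, 242.3]
orientation: [0.253, 3.131, 0.0]
wrist_force: [1.8, 0.7, 0.3]
gripper_width: 90.9
finger_force: 0.0
```

```bash
python3 -c "
from h import *
go(460.5,-358.4,200,90)"
```

```text
t 1.1 pos [364.4  33.3 242.3] F [1.8 0.7 0.3] w 90.9 j [ 0.06  0.03  2.07  0.    1.04 -1.35]
shift [-0.1578 -0.3712  0.0423] turn [ 0.    0.01 -1.54]
```

Request:
servo_tool([
  [1,[-0.018,-0.044,0.005],[0,0,-0.2]],
  [1,[-0.037,-0.087,0.01],[0,0,-0.4]],
  [1,[-0.055,-0.131,0.015],[0,0,-0.6]],
  [1,[-0.074,-0.175,0.02],[0,0,-0.8]],
  [1,[-0.092,-0.217,0.025],[0,0,-1.0]],
])

```text
time_s: 1.6
position: [420.1, -196.0, 217.1]
orientation: [-0.092, -3.14, -0.0]
wrist_force: [1.3, 0.9, 0.6]
gripper_width: 90.9
finger_force: 0.0
```

```bash
python3 -c "
from h import *
go(460.5,-358.4,200,90)"
```

```text
t 1.6 pos [ 420.1 -196.   217.1] F [1.3 0.9 0.6] w 90.9 j [-0.46  0.21  1.92  0.    1.01 -1.97]
shift [-0.0498 -0.1597  0.017 ] turn [ 0.   -0.   -0.56]
```

Request:
servo_tool([
  [1,[-0.015,-0.045,0.005],[0,0,-0.2]],
  [1,[-0.029,-0.09,0.01],[0,0,-0.4]],
  [1,[-0.042,-0.135,0.014],[0,0,-0.5]],
  [1,[-0.046,-0.15,0.016],[0,0,-0.55]],
  [1,[-0.046,-0.15,0.016],[0,0,-0.55]],
])

```text
time_s: 2.1
position: [457.3, -347.8, 200.3]
orientation: [-0.005, -3.141, -0.002]
wrist_force: [0.4, 0.6, 0.3]
gripper_width: 91.0
finger_force: 0.0
```

Run:
```python
from h import *
go(460.5,-358.4,200,90)
o=np.zeros((600,800,3),np.uint8)
for i,n in enumerate(("top","side")):
    c=read_camera(n); np.savez(f"pics/{n}1.npz",**c); im=c["image"]
    p=ctrl.get_state()["position"]; q=proj(c,[p[0],p[1],p[2]-60]);print(n,q)
    x,y=int(q[0])-40,int(q[1])-60
    print(x,y); o[:600,i*400:i*400+400]=crop(im,x,y,80,120,5)
cv2.imwrite("pics/m1.png",o)
```

```text
t 2.1 pos [ 457.3 -347.8  200.3] F [0.4 0.6 0.3] w 91.0 j [-0.67  0.39  1.7   0.    1.05 -2.24]
shift [-0.0033 -0.0105  0.0003] turn [ 0.01 -0.01 -0.03]
top [455.37479839 241.51300665]
415 181
side [362.30220663 165.73065089]
322 105
```

View pics/m1.png

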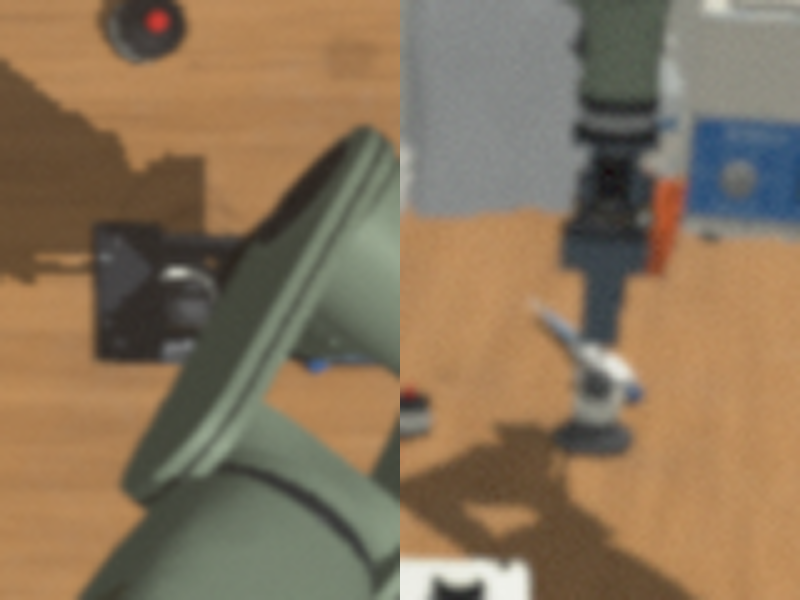

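The side view shows the fingers at about column 604 of the crop, above the stand (foot centre about (592,437)). I cross-check the stand position from the side, then move over it.

Run:
```python
from h import *
s=dict(np.load("pics/side1.npz"));f=lambda x,y:(322+(x-400+.5)/5-.5,105+(y+.5)/5-.5)
print("foot side",onz(s,*f(592,437),7)[:2]); 
for X in([460.5,-358.4,40],[460.5,-358.4,7],[538.6,11.7,52]):
    q=proj(s,X);print("expect",((q[0]-322+.5)*5+399.5).round(),((q[1]-105+.5)*5-.5).round())
p=[457.3,-347.8]
q=proj(s,[*p,140]);print("finger expect",((q[0]-322+.5)*5+399.5).round(),((q[1]-105+.5)*5-.5).round())
```

```text
foot side [ 458.66972936 -348.89311514]
expect 593.0 401.0
expect 591.0 433.0
expect 455.0 572.0
finger expect 603.0 306.0
```

Request:
servo_tool([
  [1,[-0.003,-0.0105,0],[0,0,-0.03]],
  [1,[-0.003,-0.0105,0.03],[0,0,-0.03]],
  [1,[-0.003,-0.0105,0.05],[0,0,-0.03]],
  [1,[-0.003,-0.0105,0.06],[0,0,-0.03]],
  [1,[-0.003,-0.0105,0.06],[0,0,-0.03]],
])

```text
time_s: 2.7
position: [460.0, -355.8, 140.5]
orientation: [0.005, -3.14, -0.003]
wrist_force: [-0.7, -0.4, -0.1]
gripper_width: 91.0
finger_force: 0.0
```

```bash
python3 -c "
from h import *
go(460.5,-358.4,100,90)"
```

```text
t 2.7 pos [ 460.  -355.8  140.5] F [-0.7 -0.4 -0.1] w 91.0 j [-0.68  0.46  1.75  0.    0.93 -2.25]
shift [-0.0005 -0.0027  0.0405] turn [ 0.02 -0.02  0.03]
```

Request:
servo_tool([
  [1,[0,-0.003,0.015],[0,0,0]],
  [1,[0,-0.003,0.03],[0,0,0]],
  [1,[0,-0.003,0.041],[0,0,0]],
  [1,[0,-0.003,0.041],[0,0,0]],
  [1,[0,-0.003,0.041],[0,0,0]],
])

```text
time_s: 3.2
position: [460.8, -359.9, 101.1]
orientation: [-0.004, 3.141, -0.001]
wrist_force: [0.7, 0.2, -0.1]
gripper_width: 91.7
finger_force: 0.0
```

```bash
python3 -c "
from h import *
go(460.5,-358.4,100,90)"
```

```text
t 3.2 pos [ 460.8 -359.9  101.1] F [ 0.7  0.2 -0.1] w 91.7 j [-0.68  0.51  1.79  0.    0.84 -2.26]
shift [0.0003 0.0015 0.0011] turn [-0.01  0.01  0.03]
```

```bash
cat >> h.py <<'E'
import json
def cmd(extra=None):
    L=json.load(open("log.json"))
    if extra: L+=extra; json.dump(L,open("log.json","w"))
    p=np.array([247.93,518.812,292.276]);n=np.array([-.69434,-3.06345,0]);R=Ro.from_rotvec(n/np.linalg.norm(n)*np.pi)
    for d,r in L: p=p+R.apply(d)*1000; R=R*Ro.from_rotvec(np.radians(np.array(r)*6.))
    return p,R
def togo(x,y,z,head,extra=None):
    p,R=cmd(extra);s=ctrl.get_state();h=np.radians(head)
    yt=np.array([np.cos(h),np.sin(h),0]);zt=np.array([0,0,-1.])
    Rt=Ro.from_matrix(np.c_[np.cross(yt,zt),yt,zt])
    print("t",round(s["time_s"],2),"cmd",p.round(1),"meas",s["position"].round(1),"F",s["wrist_force"].round(1),"w",round(s["gripper_width"],1),"j6",s["joint_positions"][5].round(2))
    print("shift",(R.inv().apply(np.array([x,y,z])-p)/1000).round(4),"turn",(np.degrees((R.inv()*Rt).as_rotvec())/6).round(2))
E
cat > log.json <<'E'
[[[-0.158,-0.194,0.025],[0,0,-1.5]],[[-0.125,-0.216,0.025],[0,0,-1.2]],[[-0.092,-0.217,0.025],[0,0,-1.0]],[[-0.046,-0.15,0.016],[0,0,-0.55]],[[-0.003,-0.0105,0.06],[0,0,-0.03]],[[0,-0.003,0.041],[0,0,0]]]
E
python3 - <<'E'
from h import *
togo(460.5,-358.4,100,90)
r=[]
for i in range(4): read_camera("top"); s=ctrl.get_state(); r.append(np.r_[s["position"],s["orientation"]])
print(np.round(r,2))
E
```

```text
t 3.2 cmd [ 460.9 -362.   100.3] meas [ 460.8 -359.9  101.1] F [ 0.7  0.2 -0.1] w 91.7 j6 -2.26
shift [0.0004 0.0036 0.0003] turn [-0.    0.    0.02]
[[ 460.88 -360.02  101.35   -0.      3.14   -0.  ]
 [ 460.89 -360.09  101.42   -0.      3.14   -0.  ]
 [ 460.82 -360.05  101.37   -0.      3.14   -0.  ]
 [ 460.73 -360.02  101.27   -0.      3.14   -0.  ]]
```

Request:
servo_tool([
  [1,[0,0.0015,0.001],[0,0,0]],
  [0.6,[0,0.0015,0.001],[0,0,0]],
  [0.5,[0,0.0015,0.001],[0,0,0]],
  [0.4,[0,0.0015,0.001],[0,0,0]],
  [0.4,[0,0.0015,0.001],[0,0,0]],
], grip_force=12)

```text
time_s: 3.9
position: [460.4, -358.3, 99.4]
orientation: [-0.004, 3.142, 0.0]
wrist_force: [0.3, 0.3, -0.0]
gripper_width: 62.0
finger_force: 0.0
```

Request:
servo_tool([
  [0.4,[0,0,0],[0,0,0]],
  [0.3,[0,0,0],[0,0,0]],
  [0.3,[0,0,0],[0,0,0]],
  [0.3,[0,0,0],[0,0,0]],
  [0.3,[0,0,0],[0,0,0]],
])

```text
time_s: 4.4
position: [460.4, -357.5, 99.4]
orientation: [0.003, -3.141, -0.003]
wrist_force: [0.6, 5.5, 2.0]
gripper_width: 43.1
finger_force: 12.0
```

Request:
servo_tool([
  [0.3,[0,0,0],[0,0,0]],
  [0.3,[0,0.001,0],[0,0,0]],
  [0.3,[0,0.002,0],[0,0,0]],
  [0.3,[0,0.002,0],[0,0,0]],
  [0.3,[0,0.002,0],[0,0,0]],
])

```text
time_s: 4.9
position: [460.4, -357.1, 99.4]
orientation: [-0.004, 3.141, -0.002]
wrist_force: [-0.3, -2.3, -1.5]
gripper_width: 42.8
finger_force: 12.0
```

```bash
python3 -c "
from h import *
go(460.5,-358.4,100,90);print(ctrl.get_state()['ft_torque'])
for i in range(2): read_camera('top')
go(460.5,-358.4,100,90)"
```

```text
t 4.9 pos [ 460.4 -357.1   99.4] F [-0.3 -2.3 -1.5] w 42.8 j [-0.68  0.51  1.8  -0.    0.83 -2.25]
shift [-0.0001 -0.0013 -0.0006] turn [-0.01  0.    0.03]
[-0.3316123   0.14066835  0.03718964]
t 5.0 pos [ 460.4 -357.1   99.4] F [-0.5 -3.7 -1.6] w 42.7 j [-0.68  0.51  1.8  -0.    0.83 -2.25]
shift [-0.0001 -0.0013 -0.0006] turn [-0.01  0.    0.03]
```

Request:
servo_tool([
  [0.6,[0,-0.001,0],[0,0,0]],
  [0.6,[0,-0.001,0],[0,0,0]],
  [0.6,[0,-0.001,-0.006],[0,0,0]],
  [0.6,[0,-0.001,-0.012],[0,0,0]],
  [0.6,[0,-0.001,-0.012],[0,0,0]],
])

```text
time_s: 5.5
position: [461.0, -357.6, 112.7]
orientation: [-0.004, 3.14, -0.002]
wrist_force: [-0.1, -0.3, 0.7]
gripper_width: 54.7
finger_force: 0.0
```

Request:
servo_tool([
  [0.4,[0,0,0],[0,0,0]],
  [0.3,[0,0,0],[0,0,0]],
  [0.3,[0,0,0],[0,0,0]],
  [0.3,[0,0,0],[0,0,0]],
  [0.3,[0,0,0],[0,0,0]],
])

```text
time_s: 6.0
position: [460.3, -357.2, 111.5]
orientation: [0.004, -3.142, -0.0]
wrist_force: [0.2, 0.9, 2.1]
gripper_width: 42.8
finger_force: 12.0
```

```bash
python3 -c "
from h import *
read_camera('top')
go(460.5,-358.4,100,90);print(ctrl.get_state()['ft_torque'])"
```

```text
t 6.05 pos [ 460.4 -357.2  111.5] F [-0.4  0.9  2.3] w 42.9 j [-0.68  0.5   1.78  0.    0.86 -2.25]
shift [-0.0001 -0.0012  0.0115] turn [ 0.   -0.    0.02]
[ 0.1704852   0.07102146 -0.02567367]
```

Request:
servo_tool([
  [0.3,[0,0,-0.008],[0,0,0]],
  [0.3,[0,0,-0.02],[0,0,0]],
  [0.3,[0,0,-0.04],[0,0,0]],
  [0.3,[0,0,-0.07],[0,0,0]],
  [0.3,[0,0,-0.1],[0,0,0]],
])

```text
time_s: 6.55
position: [460.3, -357.2, 213.1]
orientation: [-0.004, 3.141, -0.0]
wrist_force: [1.0, 0.2, 0.4]
gripper_width: 42.8
finger_force: 12.0
```

Run:
```python
from h import *
c=read_camera("side"); np.savez("pics/side2.npz",**c)
go(538.6,11.7,212,97.5)
cv2.imwrite("pics/m2.png",crop(c["image"],325,110,80,100,6))
```

```text
t 6.6 pos [ 462.2 -358.8  218.8] F [ 0.2 -0.8  3.2] w 42.8 j [-0.68  0.39  1.66 -0.    1.09 -2.25]
shift [-0.0772  0.3704  0.0049] turn [-0.07  0.07 -1.23]
```

View pics/m2.png

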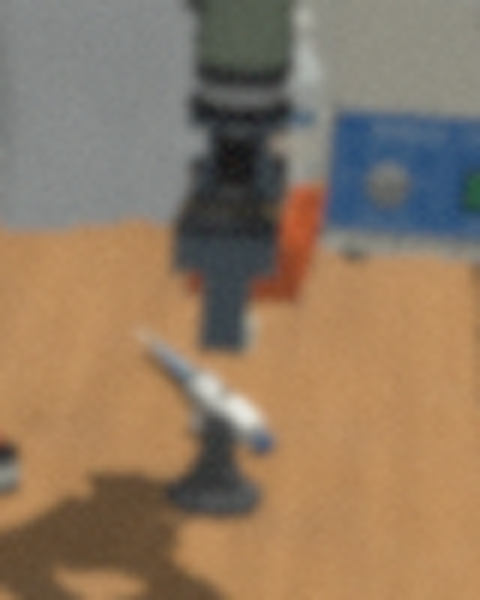

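The ring is in the gripper: white shows right of the finger at crop (250,330), and the post below is bare. I check how far it sticks out on each side.

Run:
```python
from h import *
c=dict(np.load("pics/side2.npz"));im=c["image"]
for r in range(158,170): print(r,[tuple(int(v) for v in im[r,k]) for k in (355,356,357,358,359)],[tuple(int(v) for v in im[r,k]) for k in range(364,369)])
for X in([460.4,-357.2,168],[482,-357.2,150],[438,-357.2,150],[476,-335,150],[444,-335,150],[460,-335,140]): print(X,proj(c,X).round(1))
```

```text
158 [(85, 120, 160), (73, 103, 147), (62, 87, 132), (70, 83, 110), (68, 72, 82)] [(72, 69, 60), (74, 72, 70), (67, 74, 92), (57, 73, 117), (46, 70, 130)]
159 [(90, 127, 169), (83, 116, 161), (81, 112, 150), (78, 96, 120), (74, 77, 85)] [(73, 69, 61), (74, 73, 77), (66, 75, 97), (65, 84, 127), (54, 81, 139)]
160 [(92, 135, 180), (92, 135, 177), (87, 122, 164), (83, 102, 128), (78, 81, 88)] [(74, 69, 63), (78, 79, 83), (79, 96, 114), (78, 107, 144), (74, 109, 156)]
161 [(93, 138, 186), (94, 139, 185), (91, 131, 170), (82, 105, 132), (75, 80, 87)] [(73, 69, 62), (86, 90, 95), (91, 110, 130), (97, 130, 163), (92, 133, 177)]
162 [(94, 141, 187), (99, 143, 187), (92, 129, 168), (81, 102, 126), (78, 82, 87)] [(75, 72, 67), (95, 101, 102), (111, 130, 145), (117, 148, 177), (107, 145, 187)]
163 [(95, 141, 188), (94, 137, 182), (87, 123, 160), (85, 103, 126), (77, 82, 86)] [(78, 78, 68), (101, 108, 106), (124, 141, 150), (127, 155, 178), (114, 151, 188)]
164 [(96, 143, 187), (93, 138, 181), (90, 125, 160), (81, 98, 120), (77, 79, 83)] [(79, 76, 69), (103, 106, 105), (123, 139, 146), (127, 152,
[... 352 characters left out ...]

167 [(102, 145, 190), (95, 137, 179), (91, 122, 156), (84, 101, 125), (77, 85, 96)] [(82, 86, 85), (96, 105, 110), (112, 132, 147), (113, 144, 172), (102, 143, 183)]
168 [(110, 143, 181), (103, 141, 183), (93, 131, 169), (83, 113, 144), (79, 103, 130)] [(84, 100, 115), (97, 119, 137), (106, 135, 162), (108, 144, 181), (99, 141, 185)]
169 [(131, 150, 173), (115, 147, 181), (104, 141, 179), (94, 131, 170), (89, 126, 165)] [(88, 121, 152), (93, 126, 162), (100, 139, 177), (97, 141, 184), (96, 142, 188)]
[460.4, -357.2, 168] [362.1 159.1]
[482, -357.2, 150] [357.1 162.5]
[438, -357.2, 150] [366.8 163.3]
[476, -335, 150] [358.  164.3]
[444, -335, 150] [365.1 164.9]
[460, -335, 140] [361.4 166.7]
```

Request:
servo_tool([
  [0.3,[-0.006,0.03,0],[0,0,-0.1]],
  [0.3,[-0.014,0.07,0],[0,0,-0.3]],
  [0.3,[-0.023,0.11,0],[0,0,-0.5]],
  [0.3,[-0.031,0.15,0],[0,0,-0.6]],
  [0.3,[-0.04,0.19,0],[0,0,-0.7]],
])

```text
time_s: 7.1
position: [500.1, -165.8, 212.4]
orientation: [-0.119, 3.138, -0.001]
wrist_force: [0.2, -0.1, -0.8]
gripper_width: 42.5
finger_force: 12.0
```

```bash
python3 -c "
from h import *
go(538.6,11.7,165,97.5)"
```

```text
t 7.1 pos [ 500.1 -165.8  212.4] F [ 0.2 -0.1 -0.8] w 42.5 j [-0.34  0.31  1.8   0.    1.03 -1.99]
shift [-0.0518  0.1741  0.0473] turn [-0.01  0.01 -0.53]
```

Request:
servo_tool([
  [0.3,[-0.012,0.04,0],[0,0,-0.1]],
  [0.3,[-0.024,0.08,0],[0,0,-0.3]],
  [0.3,[-0.036,0.12,0],[0,0,-0.4]],
  [0.3,[-0.045,0.15,0],[0,0,-0.5]],
  [0.3,[-0.05,0.167,0],[0,0,-0.53]],
])

```text
time_s: 7.6
position: [537.6, 5.5, 212.4]
orientation: [-0.21, 3.133, 0.001]
wrist_force: [0.6, -1.5, 0.2]
gripper_width: 42.4
finger_force: 12.0
```

Request:
servo_tool([
  [0.3,[0,0,0],[0,0,0]],
  [0.3,[0,0,0],[0,0,0]],
  [0.3,[0,0,0],[0,0,0]],
  [0.3,[0,0,0],[0,0,0]],
  [0.3,[0,0,0],[0,0,0]],
])

```text
time_s: 8.1
position: [537.0, 2.3, 211.6]
orientation: [-0.204, 3.135, -0.0]
wrist_force: [0.8, 0.3, -0.2]
gripper_width: 43.1
finger_force: 12.0
```

Run:
```python
from h import *
go(538.6,12.5,165,97.5)
c=read_camera("side"); np.savez("pics/side3.npz",**c)
d=read_camera("top"); np.savez("pics/top3.npz",**d)
o=np.zeros((600,800,3),np.uint8)
o[:,:480]=crop(c["image"],290,150,80,100,6);o[:400,480:]=crop(d["image"],290,160,80,100,4)
cv2.imwrite("pics/m3.png",o)
```

```text
t 8.1 pos [537.    2.3 211.6] F [ 0.8  0.3 -0.2] w 43.1 j [-0.02  0.33  1.77 -0.    1.04 -1.72]
shift [-0.0029  0.0099  0.0466] turn [-0.    0.   -0.01]
```

View pics/m3.png

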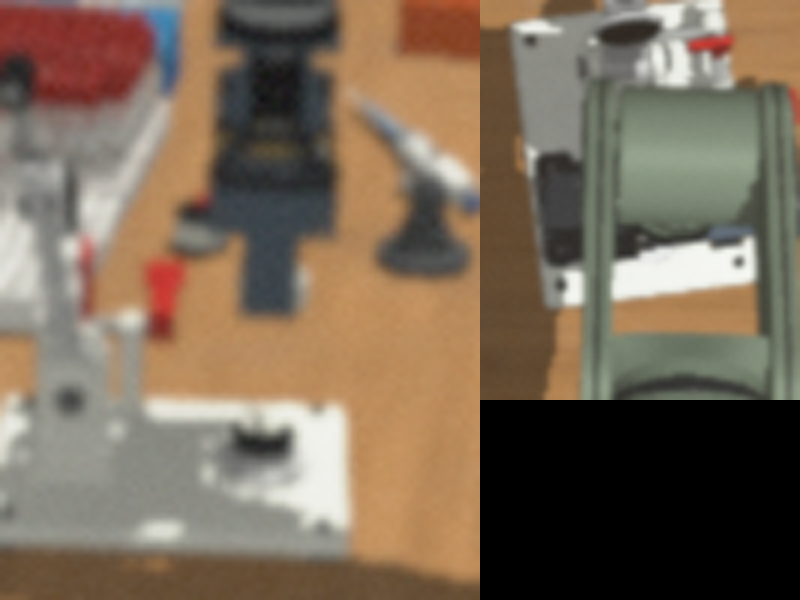

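The side view shows the gripper with the ring (finger edges at columns 243–299, white ring to 308) above the black base (columns 233–292, row 435). I compare these with the predicted columns.

Run:
```python
from h import *
c=dict(np.load("pics/side3.npz"))
P=lambda X:((proj(c,X)-[290,150]+.5)*6-.5).round(1)
X=np.array([.991,.131]);Y=np.array([-X[1],X[0]])
n=np.array([538.6,12.0])
for k in(-22,22): print("flange",k,P([*(n+k*X),40]))
t=np.array([537.,2.3])
for k in(-16,16): print("finger edge",k,P([*(t+k*X+27*Y),145]))
for k in(-22,22): print("ring",k,P([*(t+k*X),140]))
im=c["image"]
for r in (219,220,221,222,223): print(r,[int(v.mean()) for v in im[r,324:345]])
for r in (193,196,198): print(r,[int(v.mean()) for v in im[r,325:345]])
print("tab",P([620,-90,103]))
```

```text
flange -22 [291.9 434.3]
flange 22 [223.2 431.7]
finger edge -16 [293.7 299.6]
finger edge 16 [241.4 297.8]
ring -22 [302.9 287.9]
ring 22 [232.4 285.4]
219 [207, 208, 205, 206, 208, 202, 204, 198, 185, 187, 214, 227, 230, 229, 231, 235, 233, 224, 212, 216, 229]
220 [163, 164, 163, 165, 152, 149, 170, 184, 165, 171, 201, 216, 213, 201, 210, 228, 236, 235, 234, 234, 237]
221 [139, 139, 143, 143, 120, 102, 124, 141, 136, 141, 166, 178, 161, 143, 162, 213, 233, 238, 238, 239, 239]
222 [145, 146, 143, 143, 117, 78, 72, 86, 88, 94, 109, 114, 100, 89, 129, 194, 229, 238, 239, 239, 240]
223 [157, 154, 144, 134, 108, 70, 45, 44, 43, 54, 59, 57, 53, 65, 125, 193, 230, 237, 238, 239, 240]
193 [125, 131, 136, 132, 125, 99, 76, 71, 70, 68, 68, 69, 69, 81, 106, 126, 135, 137, 133, 135]
196 [138, 139, 142, 136, 121, 99, 77, 70, 70, 67, 66, 67, 72, 93, 130, 163, 159, 148, 135, 138]
198 [138, 141, 141, 134, 121, 96, 75, 69, 67, 66, 66, 70, 72, 87, 121, 141, 143, 141, 135, 139]
tab [162.6 265.3]
```

Run:
```python
from h import *
c=dict(np.load("pics/side0.npz"));im=c["image"]
for r in range(217,230): print(r,[int(v.mean()) for v in im[r,322:346]])
P=lambda X:((proj(c,X)-[280,170]+.5)*5+[399.5,-.5]).round(1)
X=np.array([.9914,.131]);Y=np.array([-X[1],X[0]]);o=np.array([598,19.0])
for a,b in((-115,85),(-115,-85),(115,85)): print(a,b,P([*(o+a*X+b*Y),18]))
n=o-60*X
for z in(52,44,40,36): print(z,[P([*(n+k*X),z]).tolist() for k in(-22,0,22)])
for a,b in((-103,73),(-103,-73),(103,73)): print("screw",a,b,P([*(o+a*X+b*Y),18]))
cv2.imwrite("pics/m4.png",crop(im,285,205,70,45,11))
```

```text
217 [215, 211, 212, 211, 209, 208, 209, 210, 207, 207, 204, 206, 207, 207, 211, 214, 212, 206, 195, 172, 146, 150, 178, 192]
218 [229, 229, 230, 230, 230, 229, 226, 225, 226, 227, 226, 228, 229, 228, 230, 231, 231, 231, 221, 198, 167, 175, 208, 221]
219 [234, 233, 234, 234, 233, 229, 220, 215, 222, 227, 231, 232, 232, 232, 229, 228, 231, 234, 233, 224, 213, 215, 228, 233]
220 [235, 235, 235, 236, 231, 220, 194, 168, 184, 210, 221, 225, 224, 221, 212, 200, 209, 226, 235, 235, 233, 234, 237, 237]
221 [235, 235, 235, 235, 230, 213, 164, 118, 130, 162, 182, 193, 192, 186, 161, 140, 162, 211, 233, 238, 238, 238, 238, 238]
222 [235, 236, 235, 234, 230, 208, 149, 91, 77, 99, 117, 128, 128, 118, 98, 86, 128, 195, 228, 237, 239, 240, 239, 238]
223 [235, 235, 235, 235, 226, 197, 139, 81, 46, 52, 62, 64, 66, 60, 53, 63, 123, 193, 228, 236, 238, 238, 239, 238]
224 [235, 236, 234, 231, 218, 181, 127, 81, 48, 45, 42, 44, 43, 42, 45, 71, 130, 195, 227, 235, 238, 238, 239, 238]
225 [236, 235, 233, 225, 205, 162, 119, 88, 78, 69, 65, 64, 61, 67, 73, 97, 142, 195, 225, 234, 237, 238, 239, 237]
226 [235, 235, 231, 218, 190, 153, 122, 105, 99, 99, 96, 97, 98, 99, 108, 127, 162, 201, 221, 231, 236, 238, 238, 237]
227 [235, 235, 229, 211, 179, 150, 124, 114, 118, 119, 120, 123, 131, 140, 144, 157, 180, 202, 218, 227, 235, 237, 237, 238]
228 [235, 235, 229, 209, 175, 148, 128, 120, 129, 137, 140, 150, 167, 175, 173, 176, 183, 197, 213, 227, 234, 237, 238, 237]
229 [236, 234, 230, 217, 189, 164, 144, 138, 144, 154, 162, 173, 185, 194, 190, 181, 177, 192, 216, 229, 235, 237, 238, 237]
-115 85 [737.6 347.2]
-115 -85 [732.6 234.1]
115 85 [424.8 334.8]
52 [[694.0, 247.7], [665.3, 246.6], [636.6, 245.5]]
44 [[693.6, 256.8], [664.9, 255.7], [636.3, 254.6]]
40 [[693.4, 261.3], [664.8, 260.2], [636.1, 259.1]]
36 [[693.2, 265.8], [664.6, 264.7], [636.0, 263.7]]
screw -103 73 [720.9 337.7]
screw -103 -73 [718.1 240.8]
screw 103 73 [443.  326.7]
```

View pics/m4.png

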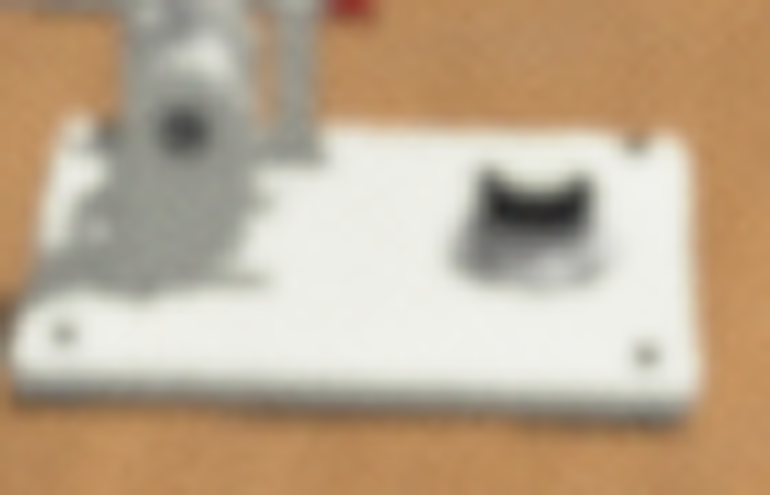

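Run:
```python
from h import *
c=dict(np.load("pics/top1.npz"));im=c["image"]
print("img1 rows at col 436..440", [int(v.mean()) for v in im[220:260,438]])
for z in(200,230,260): print(z,[proj(c,[457.3+k,-347.8+80,z]).round(1).tolist() for k in(-38,0,38)])
c=dict(np.load("pics/top3.npz"));im=c["image"]
print("img3 rows 190..232",[int(v.mean()) for v in im[190:232,308]])
for z in(212,240,270): print(z,[proj(c,[537-.131*80+k,2.3+80,z]).round(1).tolist() for k in(-38,0,38)])
```

```text
img1 rows at col 436..440 [75, 73, 74, 75, 70, 55, 45, 51, 66, 77, 73, 69, 70, 70, 69, 69, 69, 69, 69, 70, 67, 64, 56, 48, 44, 47, 45, 46, 52, 59, 52, 46, 55, 80, 114, 124, 124, 126, 128, 133]
200 [[433.3, 254.1], [433.1, 240.4], [432.8, 226.7]]
230 [[435.9, 254.0], [435.6, 239.9], [435.4, 226.0]]
260 [[438.6, 253.9], [438.3, 239.5], [438.0, 225.2]]
img3 rows 190..232 [137, 138, 137, 139, 138, 138, 138, 123, 82, 51, 50, 57, 59, 65, 66, 65, 67, 63, 67, 67, 66, 66, 67, 67, 66, 66, 63, 52, 51, 49, 48, 48, 48, 45, 46, 55, 88, 129, 141, 136, 126, 121]
212 [[306.8, 227.8], [307.0, 214.1], [307.1, 200.4]]
240 [[306.6, 227.2], [306.8, 213.2], [306.9, 199.2]]
270 [[306.4, 226.5], [306.6, 212.1], [306.7, 197.9]]
```

Request:
servo_tool([
  [0.3,[-0.0028,0.0099,0],[0,0,0]],
  [0.3,[-0.0028,0.0099,0.03],[0,0,0]],
  [0.3,[-0.0028,0.0099,0.06],[0,0,0]],
  [0.3,[-0.0028,0.0099,0.06],[0,0,0]],
  [0.3,[-0.0028,0.0099,0.06],[0,0,0]],
])

```text
time_s: 8.7
position: [538.8, 13.7, 151.6]
orientation: [0.206, -3.134, -0.0]
wrist_force: [-0.1, -0.4, -0.3]
gripper_width: 42.7
finger_force: 12.0
```

Run:
```python
from h import *
for i in range(3): read_camera("top")
c=read_camera("side"); np.savez("pics/side4.npz",**c)
go(538.5,12.5,138,97.5)
im=c["image"]
for r in range(210,226): print(r,[int(v.mean()) for v in im[r,322:346]])
cv2.imwrite("pics/m5.png",crop(im,300,190,60,45,12))
```

```text
t 8.9 pos [539.5  13.4 153. ] F [-0.3 -0.3 -0.6] w 42.7 j [ 0.    0.39  1.84  0.    0.9  -1.7 ]
shift [ 0.0012 -0.0008  0.015 ] turn [-0.    0.03  0.  ]
210 [138, 141, 140, 137, 136, 127, 110, 81, 73, 66, 67, 71, 69, 70, 80, 112, 149, 157, 148, 140, 138, 137, 138, 141]
211 [139, 139, 137, 136, 133, 124, 105, 81, 70, 67, 68, 64, 68, 65, 83, 120, 151, 161, 150, 139, 135, 140, 136, 139]
212 [139, 139, 139, 135, 135, 122, 102, 82, 73, 68, 68, 68, 73, 74, 85, 117, 149, 157, 148, 139, 136, 139, 136, 138]
213 [142, 140, 138, 135, 132, 123, 100, 81, 72, 67, 68, 68, 68, 68, 82, 112, 140, 147, 143, 140, 136, 139, 141, 140]
214 [142, 141, 135, 137, 131, 122, 102, 78, 68, 71, 69, 70, 68, 73, 82, 111, 134, 144, 141, 140, 137, 140, 140, 141]
215 [151, 152, 146, 144, 140, 129, 105, 82, 68, 70, 67, 68, 68, 69, 84, 112, 134, 143, 143, 139, 138, 138, 144, 144]
216 [181, 177, 175, 171, 170, 158, 130, 103, 82, 77, 73, 74, 67, 81, 99, 134, 158, 164, 157, 151, 142, 143, 154, 161]
217 [212, 212, 210, 209, 207, 201, 171, 143, 118, 99, 89, 88, 95, 106, 134, 174, 202, 203, 192, 172, 147, 152, 181, 192]
218 [2
[... 255 characters left out ...]
64, 166, 164, 162, 154, 143, 140, 148, 150, 157, 187, 203, 189, 168, 170, 203, 227, 235, 236, 234, 234, 237, 237]
221 [139, 139, 139, 138, 133, 121, 96, 88, 103, 113, 131, 165, 180, 168, 137, 121, 157, 211, 232, 238, 239, 239, 238, 239]
222 [134, 134, 132, 135, 130, 111, 82, 61, 60, 68, 87, 109, 120, 113, 87, 80, 126, 194, 230, 238, 239, 239, 239, 239]
223 [135, 135, 135, 133, 128, 108, 80, 54, 43, 40, 49, 59, 63, 56, 50, 65, 124, 194, 228, 237, 238, 239, 239, 238]
224 [132, 138, 135, 129, 127, 113, 88, 64, 48, 38, 37, 46, 41, 43, 48, 69, 130, 197, 227, 236, 238, 238, 239, 238]
225 [134, 136, 134, 131, 123, 113, 104, 88, 77, 69, 65, 62, 64, 68, 72, 94, 140, 197, 226, 235, 237, 238, 239, 238]
```

View pics/m5.png

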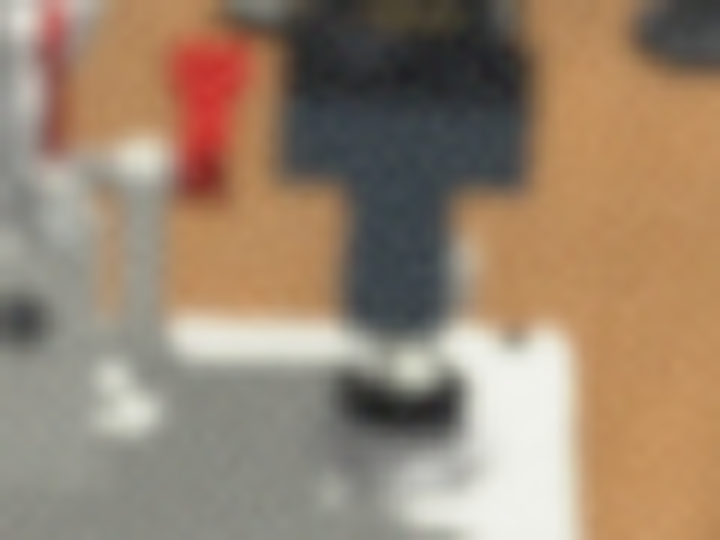

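The ring shows right of the finger (crop (465,265)), directly above the black base (columns 343–465, row 395). I check the ring's edges in the blue channel.

Run:
```python
from h import *
c=dict(np.load("pics/side4.npz"));im=c["image"].astype(int)
s=lambda a:[int(v) for v in a]
print("cols 324..344")
for r in (206,208,209,210,211,212,213): print(r,"R-B",s(im[r,324:345,2]-im[r,324:345,0]))
X=np.array([.9914,.131]);t=np.array([539.5,13.4])
print([proj(c,[*(t+k*X),80])[0].round(2) for k in(-22,-16,0,16,22)])
```

```text
cols 324..344
206 R-B [72, 75, 71, 63, 37, 7, -10, -13, -15, -16, -16, -13, -4, 15, 40, 52, 56, 56, 56, 63, 79]
208 R-B [87, 87, 87, 76, 50, 15, -9, -14, -15, -12, -15, -11, -1, 30, 60, 82, 87, 89, 91, 90, 91]
209 R-B [86, 85, 87, 76, 47, 11, -10, -14, -15, -14, -16, -11, -3, 20, 52, 73, 85, 91, 92, 93, 93]
210 R-B [92, 89, 88, 73, 43, 8, -10, -13, -15, -13, -12, -13, -7, 13, 38, 63, 82, 90, 93, 94, 94]
211 R-B [92, 92, 88, 70, 39, 8, -12, -12, -15, -15, -15, -14, -8, 6, 28, 53, 77, 88, 95, 95, 95]
212 R-B [94, 93, 86, 67, 35, 3, -11, -14, -13, -14, -15, -11, -9, 5, 23, 50, 75, 89, 94, 94, 95]
213 R-B [96, 92, 84, 65, 33, 2, -13, -14, -15, -15, -15, -14, -10, 5, 22, 50, 77, 90, 93, 95, 95]
[np.float64(338.37), np.float64(336.79), np.float64(332.56), np.float64(328.34), np.float64(326.76)]
```

Request:
servo_tool([
  [0.3,[0,-0.0006,0.006],[0,0,0]],
  [0.3,[0,-0.0006,0.012],[0,0,0]],
  [0.3,[0,-0.0006,0.018],[0,0,0]],
  [0.3,[0,-0.0006,0.021],[0,0,0]],
  [0.3,[0,-0.0006,0.021],[0,0,0]],
])

```text
time_s: 9.4
position: [538.3, 12.7, 129.7]
orientation: [0.206, -3.133, -0.0]
wrist_force: [-0.7, 0.2, 0.0]
gripper_width: 42.8
finger_force: 12.0
```

Run:
```python
from h import *
for i in range(2): read_camera("top")
go(539.2,12.8,126,97.5); print(ctrl.get_state()["ft_torque"].round(2))
```

```text
t 9.5 pos [538.7  12.7 130.3] F [-0.6 -0.9  0.5] w 42.5 j [ 0.    0.42  1.87  0.    0.85 -1.7 ]
shift [-0.0005  0.      0.0043] turn [ 0. -0.  0.]
[ 0.06 -0.    0.02]
```

Request:
servo_tool([
  [0.3,[0,0,0.001],[0,0,0]],
  [0.3,[0,0,0.002],[0,0,0]],
  [0.3,[0,0,0.003],[0,0,0]],
  [0.3,[0,0,0.0035],[0,0,0]],
  [0.3,[0,0,0.0035],[0,0,0]],
])

```text
time_s: 10.0
position: [538.7, 12.7, 126.9]
orientation: [0.206, -3.135, -0.0]
wrist_force: [0.2, 0.0, -0.0]
gripper_width: 42.7
finger_force: 12.0
```

Run:
```python
from h import *
read_camera("top")
go(539.2,12.8,126,97.5); print(ctrl.get_state()["ft_torque"].round(2))
```

```text
t 10.05 pos [538.7  12.7 127. ] F [-0.6 -0.   0.1] w 42.6 j [ 0.    0.42  1.87  0.    0.85 -1.7 ]
shift [-0.0005  0.      0.001 ] turn [0. 0. 0.]
[ 0.04  0.05 -0.  ]
```

Request:
servo_tool([
  [0.3,[0,0,0.0005],[0,0,0]],
  [0.3,[0,0,0.001],[0,0,0]],
  [0.3,[0,0,0.0015],[0,0,0]],
  [0.3,[0,0,0.0015],[0,0,0]],
  [0.3,[0,0,0.0015],[0,0,0]],
])

```text
time_s: 10.55
position: [538.7, 12.8, 125.5]
orientation: [-0.206, 3.135, 0.0]
wrist_force: [-0.6, 0.2, -0.0]
gripper_width: 42.4
finger_force: 12.0
```

Request:
servo_tool([
  [0.3,[0,0,0.0005],[0,0,0]],
  [0.3,[0,0,0.001],[0,0,0]],
  [0.3,[0,0,0.001],[0,0,0]],
  [0.3,[0,0,0.001],[0,0,0]],
  [0.3,[0,0,0.001],[0,0,0]],
])

```text
time_s: 11.05
position: [538.7, 12.7, 125.5]
orientation: [-0.206, 3.134, 0.0]
wrist_force: [-1.6, -0.6, 7.3]
gripper_width: 42.7
finger_force: 12.0
```

Contact at the expected height (7 N up): the ring is seated on the flange. I release slowly and go up.

Request:
servo_tool([
  [0.48,[0,0,-0.001],[0,0,0]],
  [0.52,[0,0,-0.001],[0,0,0]],
  [0.6,[0,0,-0.001],[0,0,0]],
  [0.65,[0,0,-0.001],[0,0,0]],
  [0.65,[0,0,-0.001],[0,0,0]],
])

```text
time_s: 11.55
position: [538.6, 12.7, 125.3]
orientation: [0.206, -3.135, -0.0]
wrist_force: [-0.6, 0.3, 0.8]
gripper_width: 59.1
finger_force: 0.0
```

Request:
servo_tool([
  [0.65,[0,0,-0.01],[0,0,0]],
  [0.65,[0,0,-0.03],[0,0,0]],
  [0.65,[0,0,-0.06],[0,0,0]],
  [0.65,[0,0,-0.09],[0,0,0]],
  [0.65,[0,0,-0.09],[0,0,0]],
])

```text
time_s: 12.05
position: [541.0, 12.7, 220.3]
orientation: [-0.205, 3.125, -0.001]
wrist_force: [0.5, 0.2, -0.2]
gripper_width: 59.4
finger_force: 0.0
```

Run:
```python
from h import *
X=np.array([.9914,.131]);Y=np.array([-X[1],X[0]]);o=np.array([598-1.5,19.0+1])
t=o+8*X-111*Y;print("tab",t)
go(*t,215,7.5)
go(*t,215,187.5)
c=read_camera("side");np.savez("pics/side5.npz",**c)
cv2.imwrite("pics/m6.png",crop(c["image"],290,150,80,100,6))
```

```text
tab [618.9722 -88.9974]
t 12.05 pos [541.   12.7 220.3] F [ 0.5  0.2 -0.2] w 59.4 j [ 0.    0.32  1.76  0.    1.05 -1.7 ]
shift [-0.064  -0.1111  0.0061] turn [ 0.06  0.08 15.  ]
t 12.05 pos [541.   12.7 220.3] F [ 0.5  0.2 -0.2] w 59.4 j [ 0.    0.32  1.76  0.    1.05 -1.7 ]
shift [-0.064  -0.1111  0.0061] turn [ -0.08   0.06 -15.  ]
```

View pics/m6.png

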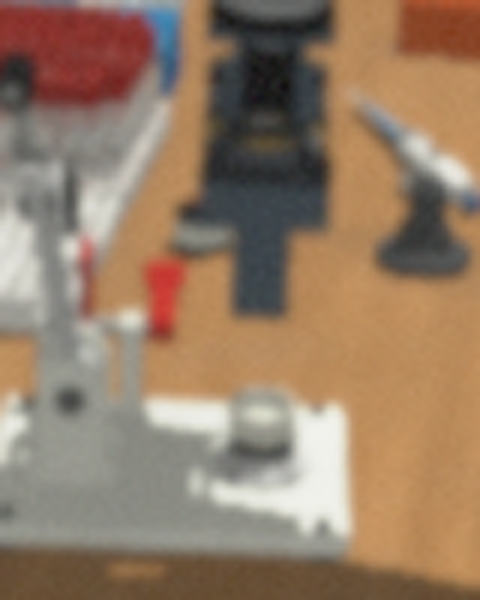

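The ring sits level on the base (crop (262,420)), and the red tab is where predicted. I go over the tab with the fingers closed, sideways first and then forward.

Request:
servo_tool([
  [0,[0.004,-0.03,0],[0,0,1.3]],
  [0,[0.008,-0.06,0],[0,0,2.6]],
  [0,[0.012,-0.09,0],[0,0,3.9]],
  [0,[0.014,-0.11,0],[0,0,5.2]],
  [0,[0.014,-0.11,0],[0,0,6.5]],
])

```text
time_s: 12.6
position: [538.6, -100.4, 214.3]
orientation: [-0.864, -3.018, 0.001]
wrist_force: [-0.8, 0.6, 0.1]
gripper_width: 22.0
finger_force: 0.0
```

```bash
python3 -c "
from h import *
go(619,-91,200,7.5)"
```

```text
t 12.6 pos [ 538.6 -100.4  214.3] F [-0.8  0.6  0.1] w 22.0 j [-0.2   0.34  1.74 -0.    1.06 -1.22]
shift [-0.0633  0.0505  0.0141] turn [-0.02 -0.01  8.42]
```

Request:
servo_tool([
  [0,[-0.01,0.008,0],[0,0,1.4]],
  [0,[-0.022,0.018,0],[0,0,2.8]],
  [0,[-0.037,0.03,0.002],[0,0,4.2]],
  [0,[-0.052,0.041,0.006],[0,0,5.6]],
  [0,[-0.063,0.05,0.014],[0,0,7.0]],
])

```text
time_s: 13.1
position: [619.7, -88.3, 200.5]
orientation: [-1.887, -2.511, 0.0]
wrist_force: [0.6, 0.8, -0.3]
gripper_width: 0.6
finger_force: 0.0
```

Request:
servo_tool([
  [0,[0,0,0],[0,0,1.4]],
  [0,[0,0,0],[0,0,1.4]],
  [0,[0,0,0],[0,0,1.4]],
  [0,[0,0,0],[0,0,1.4]],
  [0,[0,0,0],[0,0,1.4]],
])

```text
time_s: 13.6
position: [618.8, -88.5, 201.6]
orientation: [2.057, 2.374, 0.0]
wrist_force: [0.3, 0.6, -0.3]
gripper_width: 1.0
finger_force: 0.0
```

Run:
```python
from h import *
go(619,-90,190,7.5)
c=read_camera("side")
np.savez("pics/side6.npz",**c)
im=c["image"];g=cv2.cvtColor(im,cv2.COLOR_BGR2HSV)
m=((g[...,0]<8)|(g[...,0]>172))&(g[...,1]>150)
m[:,:310]=0;m[:,325:]=0;m[:185]=0;m[215:]=0
v,u=np.nonzero(m);print("red",u.min(),u.max(),v.min(),v.max(),[(r,u[v==r].mean().round(1),(v==r).sum()) for r in np.unique(v)])
for X in([619,-90,103],[619,-90,112]):print(proj(c,X))
```

```text
t 13.6 pos [618.8 -88.5 201.6] F [ 0.3  0.6 -0.3] w 1.0 j [-0.16  0.46  1.58  0.    1.1  -0.3 ]
shift [-0.0015 -0.      0.0116] turn [ 0.   -0.    0.11]
red 315 319 194 205 [(np.int64(194), np.float64(317.5), np.int64(4)), (np.int64(195), np.float64(317.0), np.int64(5)), (np.int64(196), np.float64(317.0), np.int64(5)), (np.int64(197), np.float64(317.0), np.int64(5)), (np.int64(198), np.float64(316.5), np.int64(4)), (np.int64(199), np.float64(317.0), np.int64(3)), (np.int64(200), np.float64(317.0), np.int64(3)), (np.int64(201), np.float64(317.0), np.int64(3)), (np.int64(202), np.float64(316.5), np.int64(2)), (np.int64(203), np.float64(317.0), np.int64(3)), (np.int64(204), np.float64(316.5), np.int64(2)), (np.int64(205), np.float64(316.5), np.int64(2))]
[316.92923199 193.81984875]
[316.96278595 191.8094525 ]
```

Request:
servo_tool([
  [0,[-0.0015,0,0.006],[0,0,0.1]],
  [0,[-0.0015,0,0.014],[0,0,0.1]],
  [0,[-0.0015,0,0.022],[0,0,0.1]],
  [0,[-0.0015,0,0.03],[0,0,0.1]],
  [0,[-0.0015,0,0.038],[0,0,0.1]],
])

```text
time_s: 14.15
position: [619.3, -90.1, 162.7]
orientation: [2.071, 2.362, -0.0]
wrist_force: [-0.6, -1.0, 1.3]
gripper_width: 0.1
finger_force: 0.7
```

Request:
servo_tool([
  [0,[0,0,0.004],[0,0,0]],
  [0,[0,0,0.008],[0,0,0]],
  [0,[0,0,0.011],[0,0,0]],
  [0,[0,0,0.011],[0,0,0]],
  [0,[0,0,0.011],[0,0,0]],
])

```text
time_s: 14.65
position: [619.2, -89.8, 152.3]
orientation: [-2.071, -2.362, -0.0]
wrist_force: [0.1, -0.7, -0.3]
gripper_width: 0.4
finger_force: 0.0
```

Request:
servo_tool([
  [0,[0,0,0.002],[0,0,0]],
  [0,[0,0,0.004],[0,0,0]],
  [0,[0,0,0.006],[0,0,0]],
  [0,[0,0,0.008],[0,0,0]],
  [0,[0,0,0.01],[0,0,0]],
])

```text
time_s: 15.15
position: [619.6, -89.7, 146.0]
orientation: [2.07, 2.361, 0.003]
wrist_force: [-6.8, 1.5, 28.8]
gripper_width: 0.2
finger_force: 11.6
```

Request:
servo_tool([
  [0,[0,0,0.001],[0,0,0]],
  [0,[0,0,0.002],[0,0,0]],
  [0,[0,0,0.003],[0,0,0]],
  [0,[0,0,0.004],[0,0,0]],
  [0,[0,0,0.004],[0,0,0]],
])

```text
time_s: 15.65
position: [619.6, -89.6, 145.7]
orientation: [2.069, 2.36, 0.005]
wrist_force: [-11.0, 1.8, 37.3]
gripper_width: 0.2
finger_force: 15.3
```

A firm stop at tip height 68 mm, as expected at the end stop. I lift off and look.

Request:
servo_tool([
  [0,[0,0,-0.01],[0,0,0]],
  [0,[0,0,-0.05],[0,0,0]],
  [0,[0,0,-0.1],[0,0,0]],
  [0,[0,0,-0.15],[0,0,0]],
  [0.9,[0,0,-0.19],[0,0,0]],
])

```text
time_s: 16.15
position: [619.3, -90.0, 331.3]
orientation: [2.07, 2.361, 0.002]
wrist_force: [-0.3, -0.7, -0.5]
gripper_width: 6.1
finger_force: 0.0
```

Run:
```python
from h import *
c=read_camera("side");np.savez("pics/side7.npz",**c)
d=read_camera("top");np.savez("pics/top7.npz",**d)
o=np.zeros((600,800,3),np.uint8)
o[:,:480]=crop(c["image"],290,150,80,100,6);o[:400,480:]=crop(d["image"],290,130,80,100,4)
cv2.imwrite("pics/m7.png",o)
X=np.array([.9914,.131]);Y=np.array([-X[1],X[0]]);p=np.array([598-1.5,19.0+1])
P=lambda a,b,z:((proj(c,[*(p+a*X+b*Y),z])-[290,150]+.5)*6-.5).round(1)
print("tab on",P(8,-109,103),"off",P(8,-109,58),"shaft",P(8,-70,80))
t=p+95*X
go(*t,360,97.5)
go(*t,360,-82.5)
```

```text
tab on [163.7 267.3] off [162.7 326.8] shaft [160.3 324.1]
t 16.25 pos [621.2 -90.3 335.2] F [-0.6  0.3  0.6] w 13.7 j [-0.16  0.38  1.37 -0.    1.38 -0.29]
shift [ 0.1125  0.0853 -0.0241] turn [  0.06   0.12 -15.  ]
t 16.25 pos [621.2 -90.3 335.2] F [-0.6  0.3  0.6] w 13.7 j [-0.16  0.38  1.37 -0.    1.38 -0.29]
shift [ 0.1125  0.0853 -0.0241] turn [ 0.12 -0.06 15.  ]
```

View pics/m7.png

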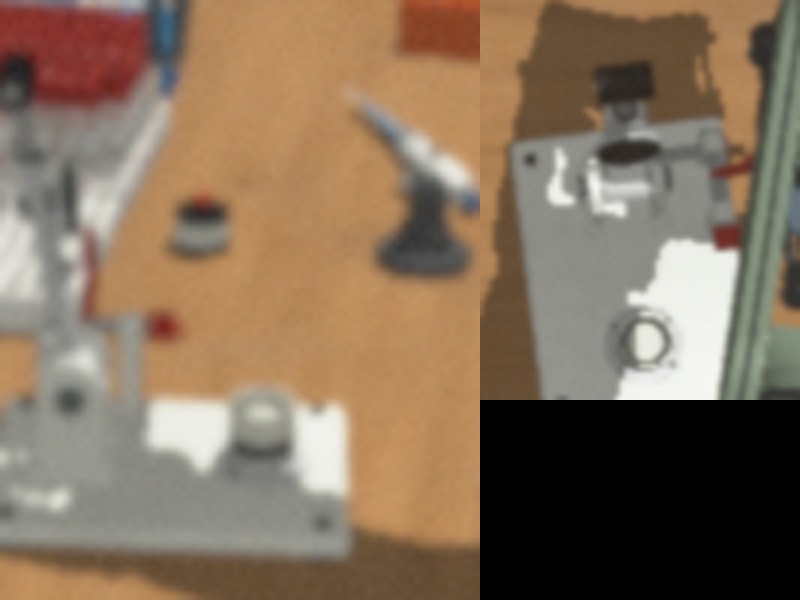

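Both views show the catch flipped off (tab at side crop (163,325), predicted off position (163,327)), with the ring still level on the base and the handle at top crop (624,82). Next I go up over the handle.

Request:
servo_tool([
  [0.8,[0,0,-0.03],[0,0,-1.3]],
  [0.8,[0,0,-0.06],[0,0,-2.7]],
  [0.8,[0.01,0.01,-0.07],[0,0,-4.1]],
  [0.8,[0.02,0.02,-0.07],[0,0,-5.5]],
  [0.8,[0.03,0.03,-0.07],[0,0,-6.9]],
])

```text
time_s: 16.75
position: [645.3, -56.1, 397.5]
orientation: [-1.094, -2.944, 0.001]
wrist_force: [0.3, 0.9, -0.7]
gripper_width: 53.7
finger_force: 0.0
```

```bash
python3 -c "
from h import *
go(691,33,400,97.5)"
```

```text
t 16.75 pos [645.3 -56.1 397.5] F [ 0.3  0.9 -0.7] w 53.7 j [-0.1   0.4   1.18 -0.    1.56 -0.96]
shift [ 0.0236  0.0973 -0.0026] turn [-0.   -0.01 -8.04]
```

Request:
servo_tool([
  [0.8,[0.005,0.02,0],[0,0,-1.4]],
  [0.8,[0.01,0.04,0],[0,0,-2.8]],
  [0.8,[0.015,0.06,0],[0,0,-4.2]],
  [0.8,[0.02,0.08,0],[0,0,-5.6]],
  [0.8,[0.0236,0.096,0],[0,0,-7.0]],
])

```text
time_s: 17.25
position: [690.8, 32.6, 396.5]
orientation: [0.035, -3.139, -0.0]
wrist_force: [0.1, 0.2, 0.3]
gripper_width: 72.9
finger_force: 0.0
```

Request:
servo_tool([
  [0.8,[0,0,0],[0,0,-0.95]],
  [0.8,[0,0,0],[0,0,-0.95]],
  [0.8,[0,0,0],[0,0,-0.95]],
  [0.8,[0,0,0],[0,0,-0.95]],
  [0.8,[0,0,0],[0,0,-0.95]],
])

```text
time_s: 17.75
position: [690.2, 31.2, 398.4]
orientation: [0.179, -3.136, -0.0]
wrist_force: [0.4, -0.2, 0.1]
gripper_width: 73.2
finger_force: 0.0
```

```bash
python3 -c "
from h import *
c=read_camera('side');np.savez('pics/side8.npz',**c)
go(691,33,339,97.5)
im=c['image']
g=im[:,:,:].mean(2)
X=np.array([.9914,.131]);Y=np.array([-X[1],X[0]])
print([proj(c,[*(np.array([691,33])+19*Y+k*X),277]).round(1).tolist() for k in(-13,0,13)])
for r in range(157,170): print(r,[int(v) for v in g[r,284:302]])
"
```

```text
t 17.8 pos [690.3  31.2 398.5] F [0.2 0.2 0.8] w 73.0 j [ 0.03  0.48  1.05  0.    1.61 -1.66]
shift [-0.0009  0.0017  0.0595] turn [ 0.    0.   -0.16]
[[294.8, 164.8], [291.1, 164.6], [287.4, 164.5]]
157 [77, 78, 75, 81, 81, 77, 74, 77, 71, 75, 69, 74, 78, 79, 78, 79, 77, 79]
158 [74, 77, 78, 79, 77, 73, 71, 64, 69, 65, 68, 71, 77, 74, 77, 76, 79, 80]
159 [72, 75, 75, 77, 77, 69, 55, 54, 49, 51, 62, 69, 73, 75, 75, 76, 76, 77]
160 [74, 75, 74, 77, 73, 61, 48, 38, 42, 44, 51, 61, 71, 80, 77, 74, 75, 77]
161 [71, 74, 77, 75, 66, 57, 42, 33, 33, 33, 44, 56, 69, 84, 87, 78, 78, 73]
162 [68, 73, 74, 69, 66, 53, 41, 37, 36, 32, 39, 50, 76, 87, 86, 85, 82, 80]
163 [67, 69, 69, 66, 56, 51, 54, 58, 55, 48, 46, 53, 69, 81, 81, 79, 81, 82]
164 [70, 65, 66, 61, 54, 57, 69, 80, 77, 62, 47, 50, 59, 69, 71, 66, 72, 70]
165 [83, 80, 71, 65, 59, 64, 80, 92, 87, 72, 54, 52, 59, 66, 66, 65, 66, 67]
166 [98, 97, 89, 84, 81, 73, 79, 84, 82, 69, 59, 67, 75, 77, 72, 70, 72, 66]
167 [116, 113, 107, 106, 100, 90, 82, 79, 76, 71, 77, 89, 95, 91, 87, 86, 85, 86]
168 [123, 124, 119, 117, 116, 106, 98, 89, 87, 87, 95, 107, 112, 106, 107, 104, 106, 106]
169 [134, 132, 128, 129, 123, 122, 120, 112, 106, 105, 110, 117, 121, 118, 117, 114, 118, 121]
```

Request:
servo_tool([
  [0.8,[0,0.0018,0.012],[0,0,-0.16]],
  [0.8,[0,0.0018,0.027],[0,0,-0.16]],
  [0.8,[0,0.0018,0.042],[0,0,-0.16]],
  [0.8,[0,0.0018,0.054],[0,0,-0.16]],
  [0.8,[0,0.0018,0.0595],[0,0,-0.16]],
])

```text
time_s: 18.3
position: [689.7, 33.4, 336.9]
orientation: [0.208, -3.132, -0.0]
wrist_force: [-0.9, 0.3, -0.4]
gripper_width: 73.0
finger_force: 0.0
```

Request:
servo_tool([
  [0.7,[0,0,0],[0,0,0]],
  [0.5,[0,0,0],[0,0,0]],
  [0.46,[0,0,0],[0,0,0]],
  [0.44,[0,0,0],[0,0,0]],
  [0.42,[0,0,0],[0,0,0]],
], grip_force=10)

```text
time_s: 18.8
position: [690.3, 33.9, 339.6]
orientation: [-0.208, 3.134, 0.002]
wrist_force: [-0.1, 3.1, 0.5]
gripper_width: 38.7
finger_force: 0.8
```

Request:
servo_tool([
  [0.35,[0,0,0],[0,0,0]],
  [0.3,[0,0,0],[0,0,0]],
  [0.3,[0,0,0],[0,0,0]],
  [0.3,[0,0,0],[0,0,0]],
  [0.3,[0,0,0],[0,0,0]],
])

```text
time_s: 19.3
position: [690.3, 34.2, 339.6]
orientation: [-0.208, 3.133, 0.002]
wrist_force: [-0.2, 4.6, 4.2]
gripper_width: 37.9
finger_force: 10.0
```

Request:
servo_tool([
  [0.3,[0,0.001,0],[0,0,0]],
  [0.3,[0.007,0.001,-0.001],[0,0,0]],
  [0.3,[0.014,0.001,-0.002],[0,0,0]],
  [0.3,[0.021,0.001,-0.0025],[0,0,0]],
  [0.3,[0.028,0.001,-0.003],[0,0,0]],
], grip_force=45)

```text
time_s: 19.8
position: [663.2, 30.7, 342.4]
orientation: [-0.208, 3.13, -0.0]
wrist_force: [4.4, 5.0, 1.5]
gripper_width: 37.5
finger_force: 45.0
```

```bash
cat >> h.py <<'E'
def arc(p0=(690.3,34.2,339.6)):
    "arm angle a (deg from upright) from the measured TCP, and shifts for the next rows"
    s=ctrl.get_state();X=np.array([.9914,.131]);d=s["position"]-np.array(p0)
    x=94.7+d[:2]@X;z=277+d[2];a=np.degrees(np.arctan2(x-60,z-80));r=np.hypot(x-60,z-80)
    print("t",s["time_s"],"a",a.round(1),"r",r.round(1),"x,z",round(x,1),round(z,1),"lat",(d[:2]@[-.131,.9914]).round(1),"F",s["wrist_force"].round(1),"T",s["ft_torque"].round(2),"w",s["gripper_width"].round(1),s["orientation"].round(3))
E
python3 -c "
from h import *
arc()"
```

```text
Traceback (most recent call last):
  File "h.py", line 41, in arc
    print("t",s["time_s"],"a",a.round(1),"r",r.round(1),"x,z",round(x,1),round(z,1),"lat",(d[:2]@[-.131,.9914]).round(1),"F",s["wrist_force"].round(1),"T",s["ft_torque"].round(2),"w",s["gripper_width"].round(1),s["orientation"].round(3))
                                                                                                                                                                                       ^^^^^^^^^^^^^^^^^^^^^^^^
AttributeError: 'float' object has no attribute 'round'
```

Request:
servo_tool([
  [0.3,[0.0137,0.0005,0],[0,0,0]],
  [0.3,[0.0276,0.0005,0.001],[0,0,0]],
  [0.3,[0.0414,0.0005,0.003],[0,0,0]],
  [0.3,[0.0551,0.0005,0.006],[0,0,0]],
  [0.3,[0.0685,0.0005,0.01],[0,0,0]],
])

```text
time_s: 20.3
position: [595.1, 21.5, 333.6]
orientation: [-0.207, 3.128, -0.003]
wrist_force: [2.1, 1.3, 6.9]
gripper_width: 37.7
finger_force: 45.0
```

```bash
sed -i 's/s\["gripper_width"\].round(1)/round(s["gripper_width"],1)/' h.py; python3 -c "
from h import *
arc()"
```

```text
t 20.3 a -17.8 r 200.6 x,z -1.4 271.0 lat -0.2 F [2.1 1.3 6.9] T [ 0.56 -0.96  0.23] w 37.7 [-2.070e-01  3.128e+00 -3.000e-03]
```

Request:
servo_tool([
  [0.3,[0.0131,0,0.0048],[0,0,0]],
  [0.3,[0.029,0,0.012],[0,0,0]],
  [0.3,[0.0442,0,0.0206],[0,0,0]],
  [0.3,[0.0586,0,0.0305],[0,0,0]],
  [0.3,[0.072,0,0.0416],[0,0,0]],
])

```text
time_s: 20.8
position: [522.0, 11.5, 292.3]
orientation: [-0.208, 3.132, -0.004]
wrist_force: [-3.2, -0.3, 9.9]
gripper_width: 37.8
finger_force: 45.0
```

```bash
python3 -c "
from h import *
arc()"
```

```text
t 20.8 a -42.1 r 201.7 x,z -75.1 229.7 lat -0.5 F [-3.2 -0.3  9.9] T [0.25 0.01 0.2 ] w 37.8 [-0.208  3.132 -0.004]
```

Request:
servo_tool([
  [0.3,[0.0125,0,0.0122],[0,0,0]],
  [0.3,[0.0238,0,0.0255],[0,0,0]],
  [0.3,[0.0339,0,0.0397],[0,0,0]],
  [0.3,[0.0428,0,0.0547],[0,0,0]],
  [0.3,[0.0503,0,0.0705],[0,0,0]],
])

```text
time_s: 21.3
position: [470.4, 4.4, 219.9]
orientation: [0.209, -3.131, 0.005]
wrist_force: [-5.2, -1.6, 7.4]
gripper_width: 37.2
finger_force: 45.0
```

```bash
python3 -c "
from h import *
arc()"
```

```text
t 21.3 a -67.6 r 202.6 x,z -127.3 157.3 lat -0.7 F [-5.2 -1.6  7.4] T [-0.13  0.27  0.17] w 37.2 [ 0.209 -3.131  0.005]
```

Request:
servo_tool([
  [0.3,[0.004,0.0003,0.013],[0,0,0]],
  [0.3,[0.0078,0.0003,0.0263],[0,0,0]],
  [0.3,[0.0105,0.0003,0.0399],[0,0,0]],
  [0.3,[0.0122,0.0003,0.0503],[0,0,0]],
  [0.3,[0.013,0.0003,0.0607],[0,0,0]],
], grip_force=55)

```text
time_s: 21.8
position: [455.3, 2.5, 157.9]
orientation: [0.21, -3.123, 0.006]
wrist_force: [-10.0, -5.5, 5.8]
gripper_width: 37.6
finger_force: 55.0
```

```bash
python3 -c "
from h import *
arc()"
```

```text
t 21.8 a -85.7 r 203.0 x,z -142.4 95.3 lat -0.7 F [-10.   -5.5   5.8] T [-0.76  1.02  0.05] w 37.6 [ 0.21  -3.123  0.006]
```

Request:
servo_tool([
  [0.3,[0.001,0,0.003],[0,0,0]],
  [0.3,[0.002,0,0.006],[0,0,0]],
  [0.3,[0.0025,-0.0005,0.009],[0,0,0]],
  [0.3,[0.0025,-0.0005,0.011],[0,0,0]],
  [0.3,[0.0025,-0.0005,0.012],[0,0,0]],
])

```text
time_s: 22.3
position: [454.3, 2.2, 146.4]
orientation: [0.21, -3.127, 0.005]
wrist_force: [-7.2, -2.7, 5.9]
gripper_width: 37.2
finger_force: 55.0
```

```bash
python3 -c "
from h import *
arc()"
```

```text
t 22.3 a -88.9 r 203.5 x,z -143.5 83.8 lat -0.8 F [-7.2 -2.7  5.9] T [-0.32  0.54  0.15] w 37.2 [ 0.21  -3.127  0.005]
```

Request:
servo_tool([
  [0.3,[0.001,0.0004,0.001],[0,0,0]],
  [0.3,[0.001,0.0004,0.002],[0,0,0]],
  [0.3,[0.001,0.0004,0.003],[0,0,0]],
  [0.3,[0.001,0.0004,0.004],[0,0,0]],
  [0.3,[0.001,0.0004,0.004],[0,0,0]],
])

```text
time_s: 22.8
position: [454.0, 2.2, 143.3]
orientation: [0.21, -3.129, 0.006]
wrist_force: [-7.0, -4.7, 10.3]
gripper_width: 37.7
finger_force: 55.0
```

```bash
python3 -c "
from h import *
arc()"
```

```text
t 22.8 a -89.8 r 203.8 x,z -143.8 80.7 lat -0.8 F [-7.  -4.7 10.3] T [-0.47  0.51  0.17] w 37.7 [ 0.21  -3.129  0.006]
```

Request:
servo_tool([
  [0.3,[0.001,-0.0006,0.001],[0,0,0]],
  [0.3,[0.001,-0.0006,0.002],[0,0,0]],
  [0.3,[0.001,-0.0006,0.003],[0,0,0]],
  [0.3,[0.001,-0.0006,0.003],[0,0,0]],
  [0.3,[0.001,-0.0006,0.003],[0,0,0]],
])

```text
time_s: 23.3
position: [453.8, 2.1, 140.8]
orientation: [0.21, -3.131, 0.004]
wrist_force: [-7.0, -1.3, 11.9]
gripper_width: 37.4
finger_force: 55.0
```

```bash
python3 -c "
from h import *
arc()"
```

```text
t 23.3 a -90.5 r 204.0 x,z -144.0 78.2 lat -0.9 F [-7.  -1.3 11.9] T [0.03 0.39 0.17] w 37.4 [ 0.21  -3.131  0.004]
```

Request:
servo_tool([
  [0.3,[0.001,0,0.001],[0,0,0]],
  [0.3,[0.001,0,0.002],[0,0,0]],
  [0.3,[0.001,0,0.003],[0,0,0]],
  [0.3,[0.001,0,0.003],[0,0,0]],
  [0.3,[0.001,0,0.003],[0,0,0]],
], grip_force=60)

```text
time_s: 23.8
position: [453.6, 2.1, 138.2]
orientation: [0.21, -3.133, 0.004]
wrist_force: [-5.7, -0.6, 13.9]
gripper_width: 37.7
finger_force: 60.0
```

```bash
python3 -c "
from h import *
arc()"
```

```text
t 23.8 a -91.2 r 204.2 x,z -144.2 75.6 lat -0.9 F [-5.7 -0.6 13.9] T [0.1  0.18 0.17] w 37.7 [ 0.21  -3.133  0.004]
```

Request:
servo_tool([
  [0.3,[0.001,0,0.001],[0,0,0]],
  [0.3,[0.001,0,0.002],[0,0,0]],
  [0.3,[0.001,0,0.003],[0,0,0]],
  [0.3,[0.001,0,0.003],[0,0,0]],
  [0.3,[0.001,0,0.003],[0,0,0]],
])

```text
time_s: 24.3
position: [453.4, 2.0, 135.8]
orientation: [-0.21, 3.134, -0.004]
wrist_force: [-4.7, -0.6, 16.0]
gripper_width: 37.5
finger_force: 60.0
```

Run:
```python
from h import *
c=read_camera("side");np.savez("pics/side9.npz",**c);g=c["image"].mean(2)
arc()
# handle end visible left face: dark disc near press (-140,19,80)
X=np.array([.9914,.131]);Y=np.array([-X[1],X[0]]);p=np.array([596.5,20])
for z in(80,76,84): print(z,proj(c,[*(p-140*X+19*Y),z]).round(1))
print("finger tip outer",proj(c,[453.6-.131*32,2.1+32,60]).round(1))
u,v=proj(c,[*(p-140*X+19*Y),80]).astype(int)
for r in range(v-8,v+9): print(r,[int(x) for x in g[r,u-10:u+11]])
```

```text
t 24.35 a -91.9 r 204.4 x,z -144.3 73.2 lat -0.9 F [-5.6  0.2 17. ] T [0.18 0.1  0.15] w 37.6 [-0.21   3.134 -0.004]
80 [354.6 215.9]
76 [354.6 216.8]
84 [354.7 214.9]
finger tip outer [355.5 222.5]
207 [138, 140, 129, 110, 82, 70, 65, 65, 67, 68, 70, 68, 67, 66, 64, 68, 68, 69, 69, 69, 69]
208 [136, 139, 129, 108, 84, 73, 69, 68, 69, 68, 65, 66, 70, 68, 69, 66, 65, 65, 69, 65, 65]
209 [137, 138, 130, 108, 90, 79, 74, 69, 66, 68, 66, 70, 67, 67, 65, 70, 68, 68, 68, 70, 68]
210 [137, 138, 131, 119, 107, 95, 84, 73, 67, 69, 71, 68, 66, 68, 66, 70, 69, 75, 80, 82, 83]
211 [130, 135, 133, 123, 119, 109, 100, 85, 71, 65, 69, 69, 68, 66, 71, 69, 72, 90, 103, 106, 106]
212 [124, 126, 129, 124, 121, 119, 108, 92, 72, 67, 66, 68, 69, 66, 68, 72, 78, 102, 121, 127, 127]
213 [117, 117, 119, 118, 119, 117, 109, 96, 77, 71, 68, 67, 65, 68, 66, 68, 84, 111, 129, 134, 135]
214 [116, 117, 120, 120, 118, 114, 110, 94, 79, 71, 69, 69, 67, 67, 64, 70, 86, 115, 132, 136, 137]
215 [127, 131, 133, 128, 127, 124, 112, 91, 76, 68, 67, 67, 69, 66, 69, 73, 89, 113, 133, 138, 137]
216 [150, 157, 153, 144, 135, 135, 122, 98, 73, 69, 68, 68, 68, 70, 68, 73, 93, 119, 134, 137, 137]
217 [177, 192, 181, 158, 146, 138, 127, 104, 82, 70, 67, 68, 69, 64, 67, 73, 96, 123, 135, 138, 138]
218 [206, 219, 207, 179, 149, 139, 131, 109, 85, 71, 67, 69, 65, 69, 71, 75, 96, 121, 134, 137, 136]
219 [221, 226, 216, 187, 154, 140, 128, 112, 86, 70, 68, 69, 63, 69, 73, 73, 96, 120, 135, 137, 137]
220 [208, 211, 202, 174, 151, 139, 127, 111, 86, 73, 70, 71, 71, 70, 69, 77, 98, 120, 136, 137, 135]
221 [169, 170, 166, 152, 142, 140, 132, 112, 89, 81, 82, 80, 80, 82, 79, 82, 98, 122, 131, 134, 134]
222 [145, 144, 142, 144, 142, 139, 132, 118, 106, 101, 105, 105, 108, 104, 100, 104, 114, 127, 133, 135, 138]
223 [137, 139, 140, 137, 135, 133, 128, 123, 119, 119, 126, 127, 129, 128, 124, 124, 127, 133, 136, 137, 135]
```

Request:
servo_tool([
  [0.3,[0,0,0.001],[0,0,0]],
  [0.3,[0,0,0.002],[0,0,0]],
  [0.3,[0,0,0.003],[0,0,0]],
  [0.3,[0,0,0.003],[0,0,0]],
  [0.3,[0,0,0.003],[0,0,0]],
])

```text
time_s: 24.85
position: [453.4, 2.0, 133.6]
orientation: [-0.21, 3.133, -0.004]
wrist_force: [-6.7, 0.1, 24.4]
gripper_width: 37.7
finger_force: 60.0
```

Run:
```python
from h import *
c=read_camera("side");np.savez("pics/side10.npz",**c)
arc()
# how does the arm's picture move between side9 and side10: column edges between hinge and gripper
a=np.load("pics/side9.npz")["image"].astype(int);b=c["image"].astype(int)
X=np.array([.9914,.131]);Y=np.array([-X[1],X[0]]);p=np.array([596.5,20])
P=lambda x,y,z:proj(c,[*(p+x*X+y*Y),z]).round(1).tolist()
print("hinge",P(60,15,80),"arm",[(x,P(x,15,90),P(x,15,70)) for x in(0,-60,-100)])
for x in(-10,-90,-105):
    u,v=map(int,P(x,15,80)); print(x,u,"rows from",v-12); print([int(k) for k in a[v-12:v+13,u].mean(1)]);print([int(k) for k in b[v-12:v+13,u].mean(1)])
```

```text
t 24.9 a -92.5 r 204.6 x,z -144.4 71.0 lat -0.9 F [-8.1 -0.6 24.3] T [0.24 0.43 0.18] w 37.4 [-0.21   3.133 -0.004]
hinge [301.4, 213.4] arm [(0, [317.3, 211.6], [317.2, 216.3]), (-60, [333.3, 212.2], [333.1, 216.9]), (-100, [344.0, 212.6], [343.8, 217.3])]
-10 319 rows from 202
[131, 119, 108, 104, 114, 130, 142, 167, 194, 212, 214, 190, 157, 152, 179, 216, 231, 234, 235, 234, 234, 234, 233, 229, 209]
[130, 119, 108, 103, 114, 128, 142, 162, 191, 212, 214, 199, 168, 154, 180, 214, 231, 235, 235, 235, 234, 234, 234, 228, 208]
-90 341 rows from 202
[134, 134, 138, 138, 137, 140, 139, 136, 133, 121, 115, 109, 113, 121, 138, 163, 185, 194, 184, 157, 140, 137, 136, 131, 130]
[137, 135, 138, 139, 139, 140, 138, 139, 133, 126, 113, 111, 109, 117, 137, 158, 183, 188, 174, 153, 140, 139, 135, 131, 130]
-105 345 rows from 203
[139, 138, 138, 141, 140, 139, 138, 138, 135, 126, 117, 117, 131, 157, 192, 219, 226, 211, 170, 144, 139, 138, 139, 137, 138]
[133, 133, 136, 136, 138, 138, 137, 135, 132, 129, 115, 115, 122, 151, 190, 217, 224, 205, 167, 141, 138, 139, 140, 137, 137]
```

Request:
servo_tool([
  [0.3,[-0.001,0,0.0005],[0,0,0]],
  [0.3,[-0.001,0,0.001],[0,0,0]],
  [0.3,[-0.001,0,0.001],[0,0,0]],
  [0.3,[-0.001,0,0.001],[0,0,0]],
  [0.3,[-0.001,0,0.001],[0,0,0]],
])

```text
time_s: 25.4
position: [453.6, 2.0, 133.1]
orientation: [0.21, -3.134, 0.004]
wrist_force: [-10.5, -0.6, 31.2]
gripper_width: 37.4
finger_force: 60.0
```

Run:
```python
from h import *
c=read_camera("side");arc()
b=c["image"].astype(int);a=np.load("pics/side9.npz")["image"].astype(int);m=np.load("pics/side10.npz")["image"].astype(int)
# vertical image shift of the arm strip (cols 322..346)
for n,q in(("9->10",(a,m)),("10->11",(m,b))):
    f=[k[203:222,322:346].mean(2).astype(np.float32) for k in q]; print(n,cv2.phaseCorrelate(*f,cv2.createHanningWindow(f[0].shape[::-1],cv2.CV_32F)))
```

```text
t 25.45 a -92.7 r 204.4 x,z -144.2 70.5 lat -0.9 F [-11.2  -0.5  31.9] T [0.1  1.04 0.12] w 37.7 [ 0.21  -3.134  0.004]
9->10 ((0.29238370304268635, 0.11617081389890949), 1.0831931908925374)
10->11 ((-0.029240147452116005, 0.1840903153348119), 0.9797572116057078)
```

Request:
servo_tool([
  [0.3,[0.001,0,0],[0,0,0]],
  [0.3,[0.002,0,0],[0,0,0]],
  [0.3,[0.002,0,0],[0,0,0]],
  [0.3,[0.002,0,0],[0,0,0]],
  [0.3,[0.002,0,0],[0,0,0]],
])

```text
time_s: 25.95
position: [453.3, 2.0, 133.1]
orientation: [-0.21, 3.131, -0.004]
wrist_force: [-5.7, 0.3, 27.0]
gripper_width: 37.7
finger_force: 60.0
```

Run:
```python
from h import *
c=read_camera("side");arc();im=c["image"];np.savez("pics/side12.npz",**c)
X=np.array([.9914,.131]);Y=np.array([-X[1],X[0]]);p=np.array([596.5,20])
P=lambda x,y,z:proj(c,[*(p+x*X+y*Y),z])
for x in(-85,-95,-105,-112):
    u=int(round(P(x,5.5,80)[0]));print(x,u,"rows z86,80,74:",[P(x,5.5,z)[1].round(1) for z in(85.5,80,74.5)],"206..:",[int(k) for k in im[206:222,u].mean(1)],"R-B",[int(k[2])-int(k[0]) for k in im[206:222,u]])
# pad/ring region
u=int(P(-60,24,64)[0]);print(u,"ring top/bottom",P(-60,22,64)[1],P(-60,22,44)[1],[int(k) for k in im[208:232,u].mean(1)])
d=read_camera("top");t=d["image"]
print("top handle",proj(d,[*(p-140*X),80]).round(1))
```

```text
t 26.0 a -92.6 r 204.7 x,z -144.5 70.5 lat -0.9 F [-5.3  0.7 27.4] T [0.26 0.54 0.14] w 37.9 [-0.21   3.131 -0.004]
-85 340 rows z86,80,74: [np.float64(212.3), np.float64(213.6), np.float64(214.9)] 206..: [139, 138, 139, 139, 135, 128, 121, 116, 121, 128, 141, 171, 192, 192, 164, 140] R-B [89, 90, 90, 87, 76, 48, 22, 5, 3, 5, 15, 24, 18, 14, 9, 8]
-95 343 rows z86,80,74: [np.float64(212.4), np.float64(213.7), np.float64(215.0)] 206..: [140, 140, 137, 138, 135, 126, 118, 107, 106, 112, 124, 143, 163, 183, 185, 160] R-B [94, 92, 93, 91, 92, 82, 57, 29, 18, 35, 55, 45, 22, 12, 10, 6]
-105 345 rows z86,80,74: [np.float64(212.5), np.float64(213.8), np.float64(215.1)] 206..: [138, 138, 140, 138, 138, 135, 130, 116, 115, 124, 152, 191, 216, 224, 209, 169] R-B [92, 92, 90, 90, 89, 87, 70, 41, 28, 44, 61, 49, 24, 12, 15, 11]
-112 347 rows z86,80,74: [np.float64(212.6), np.float64(213.9), np.float64(215.1)] 206..: [108, 112, 113, 109, 113, 117, 123, 117, 115, 120, 138, 158, 176, 186, 173, 154] R-B [54, 54, 54, 55, 56, 67, 60, 38, 23, 41, 70, 74, 64, 52, 49, 56]
333 ring top/bottom 219.1948594334018 223.80057074925867 [124, 119, 108, 92, 88, 102, 121, 125, 122, 120, 116, 114, 122, 137, 138, 132, 107, 86, 96, 118, 124, 125, 123, 128]
top handle [334.3 241.1]
```

The rod lies at row 214.0 against a predicted 213.8 for a level arm. The force now rises stiffly, so the arm is at its stop and held. I hand in.

```bash
python3 -c "
from bench import ctrl
print(ctrl.finish_job())"
```

```text
the job is handed in; nothing more can be done
None
```

I set the ring level on the cassette base and released it, flipped the safety catch fully off, and pulled the press arm down to its stop. I handed the job in at about 26 s, still holding the arm down with about 27 N; no verdict came back.

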